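Load the painter's holding block and hang up the other mugs

TASK

Load the painter's wooden holding block: one mug standing fully home in each of its two wells. Some of the mugs have feet too wide for the wells, so try them until you have two that go right down. Hang all the other mugs by their handles on the rack, each well onto a peg of its own and not swinging, and leave the ink bowl, spray bottle, brush pot and sponge where they are.

Things in the scene. Friction and masses are not known exactly. Their poses are not given: they have to be found in the camera images.
- mug_a: white fired mug, 85 mm tall, body 64 mm across from 20 mm up to the open rim, about 0.24 kg. All look alike but for the foot, the lowest 12 mm: it is either 55 or 61 mm across (which is not told). Origin: centre of the underside; z up through the mouth, x towards the handle, which reaches 68 mm from the axis. Starts upright on the mat; one mug may be absent; two or more have the 55 mm foot
- mug_a_loop (a point): centre of the opening of this mug's handle: 45 mm along the mug's x and 49 mm up its z. The opening is 25 mm wide (outwards from the body) and about 35 mm high and passes through along the mug's y; the handle bar is round, 11 mm thick. Let go on a peg, the mug turns until its body hangs below the handle and swings for some seconds
- mug_b: white fired mug, 85 mm tall, body 64 mm across from 20 mm up to the open rim, about 0.24 kg. All look alike but for the foot, the lowest 12 mm: it is either 55 or 61 mm across (which is not told). Origin: centre of the underside; z up through the mouth, x towards the handle, which reaches 68 mm from the axis. Starts upright on the mat; one mug may be absent; two or more have the 55 mm foot
- mug_b_loop (a point): centre of the opening of this mug's handle: 45 mm along the mug's x and 49 mm up its z. The opening is 25 mm wide (outwards from the body) and about 35 mm high and passes through along the mug's y; the handle bar is round, 11 mm thick. Let go on a peg, the mug turns until its body hangs below the handle and swings for some seconds
- mug_c: white fired mug, 85 mm tall, body 64 mm across from 20 mm up to the open rim, about 0.24 kg. All look alike but for the foot, the lowest 12 mm: it is either 55 or 61 mm across (which is not told). Origin: centre of the underside; z up through the mouth, x towards the handle, which reaches 68 mm from the axis. Starts upright on the mat; one mug may be absent; two or more have the 55 mm foot
- mug_c_loop (a point): centre of the opening of this mug's handle: 45 mm along the mug's x and 49 mm up its z. The opening is 25 mm wide (outwards from the body) and about 35 mm high and passes through along the mug's y; the handle bar is round, 11 mm thick. Let go on a peg, the mug turns until its body hangs below the handle and swings for some seconds
- mug_d: white fired mug, 85 mm tall, body 64 mm across from 20 mm up to the open rim, about 0.24 kg. All look alike but for the foot, the lowest 12 mm: it is either 55 or 61 mm across (which is not told). Origin: centre of the underside; z up through the mouth, x towards the handle, which reaches 68 mm from the axis. Starts upright on the mat; one mug may be absent; two or more have the 55 mm foot
- mug_d_loop (a point): centre of the opening of this mug's handle: 45 mm along the mug's x and 49 mm up its z. The opening is 25 mm wide (outwards from the body) and about 35 mm high and passes through along the mug's y; the handle bar is round, 11 mm thick. Let go on a peg, the mug turns until its body hangs below the handle and swings for some seconds
- mug_e: white fired mug, 85 mm tall, body 64 mm across from 20 mm up to the open rim, about 0.24 kg. All look alike but for the foot, the lowest 12 mm: it is either 55 or 61 mm across (which is not told). Origin: centre of the underside; z up through the mouth, x towards the handle, which reaches 68 mm from the axis. Starts upright on the mat; one mug may be absent; two or more have the 55 mm foot
- mug_e_loop (a point): centre of the opening of this mug's handle: 45 mm along the mug's x and 49 mm up its z. The opening is 25 mm wide (outwards from the body) and about 35 mm high and passes through along the mug's y; the handle bar is round, 11 mm thick. Let go on a peg, the mug turns until its body hangs below the handle and swings for some seconds
- block: painter's holding block: beech, 100 (along its x) x 230 (along its y) x 35 mm high, 0.9 kg, standing loose on the bench, with two round wells in its top, 130 mm apart along its y. Origin: centre of the underside, z up
- well_1 (a point): centre of the floor of the well at the block's +y end, 10 mm below the block's top (25 mm above the bench); the well is 58 mm across, with a 1 mm chamfer at its mouth. A 55 mm foot goes down to its floor; a 61 mm foot stays standing on the block's top. The point's axes are those of the block
- well_2 (a point): centre of the floor of the well at the block's -y end, 10 mm below the block's top (25 mm above the bench); the well is 58 mm across, with a 1 mm chamfer at its mouth. A 55 mm foot goes down to its floor; a 61 mm foot stays standing on the block's top. The point's axes are those of the block
- rack: wooden mug rack, fixed: base board 130 x 420 mm, 22 mm thick, and three posts 24 mm thick, 185 mm high, 150 mm apart along the rack's y; from each post a peg points along the rack's -x, roughly towards the robot. The base reaches 100 mm to -x and 30 mm to +x of the posts. Origin: underside of the base below the middle post's axis; z up, +y is to the left seen from the robot
- peg_1 (a point): point on the axis of the left peg (seen from the robot), about 165 mm above the bench, 55 mm from the post's axis. The peg is a round rod 10 mm thick; it leaves the post at 150 mm height and rises 15 degrees towards its free end, which is 40 mm (level) further along the rack's -x from this point. The point's axes are those of the rack
- peg_2 (a point): point on the axis of the middle peg (seen from the robot), about 165 mm above the bench, 55 mm from the post's axis. The peg is a round rod 10 mm thick; it leaves the post at 150 mm height and rises 15 degrees towards its free end, which is 40 mm (level) further along the rack's -x from this point. The point's axes are those of the rack
- peg_3 (a point): point on the axis of the right peg (seen from the robot), about 165 mm above the bench, 55 mm from the post's axis. The peg is a round rod 10 mm thick; it leaves the post at 150 mm height and rises 15 degrees towards its free end, which is 40 mm (level) further along the rack's -x from this point. The point's axes are those of the rack
- mat: grey mat 210 x 370 mm, 3 mm thick, fixed on the bench, on which the mugs start. Origin: centre of the underside
- ink_bowl: white bowl of dark ink with a pestle, 170 mm across, 125 mm high over the pestle; bystander. Origin: centre of the underside
- spray: clear spray bottle with a green head, 76 mm across, 195 mm high; bystander. Origin: centre of the underside
- brush_pot: metal pot with brushes, 72 mm across, 220 mm high over the brushes; bystander. Origin: centre of the underside
- sponge: yellow sponge 55 x 85 x 28 mm; bystander. Origin: centre of the underside
Not all that is in view belongs to the job. Leave any turquoise look-alike of the mug_c alone. Leave any black look-alike of the mug_e alone.

How it is judged (in metres and radians):
At the end, for the whole second after the job is handed in: Each well holds a mug, upright, within 6 mm of its centre and 5 mm of its floor; every other mug present hangs at rest on the rack, a peg through its handle, the centre of the handle's opening within 30 mm of the peg's point along the peg, 22 mm sideways, 38 mm below and 12 mm above (((horizontal distance between mug_a and well_1 below 0.006 m and z of mug_a in the frame of well_1 between -0.005 and 0.005 m and angle between mug_a's own z axis and vertical below 0.1 rad) or (horizontal distance between mug_b and well_1 below 0.006 m and z of mug_b in the frame of well_1 between -0.005 and 0.005 m and angle between mug_b's own z axis and vertical below 0.1 rad) or (horizontal distance between mug_c and well_1 below 0.006 m and z of mug_c in the frame of well_1 between -0.005 and 0.005 m and angle between mug_c's own z axis and vertical below 0.1 rad) or (horizontal distance between mug_d and well_1 below 0.006 m and z of mug_d in the frame of well_1 between -0.005 and 0.005 m and angle between mug_d's own z axis and vertical below 0.1 rad) or (horizontal distance between mug_e and well_1 below 0.006 m and z of mug_e in the frame of well_1 between -0.005 and 0.005 m and angle between mug_e's own z axis and vertical below 0.1 rad)) and ((horizontal distance between mug_a and well_2 below 0.006 m and z of mug_a in the frame of well_2 between -0.005 and 0.005 m and angle between mug_a's own z axis and vertical below 0.1 rad) or (horizontal distance between mug_b and well_2 below 0.006 m and z of mug_b in the frame of well_2 between -0.005 and 0.005 m and angle between mug_b's own z axis and vertical below 0.1 rad) or (horizontal distance between mug_c and well_2 below 0.006 m and z of mug_c in the frame of well_2 between -0.005 and 0.005 m and angle between mug_c's own z axis and vertical below 0.1 rad) or (horizontal distance between mug_d and well_2 below 0.006 m and z of mug_d in the frame of well_2 between -0.005 and 0.005 m and angle between mug_d's own z axis and vertical below 0.1 rad) or (horizontal distance between mug_e and well_2 below 0.006 m and z of mug_e in the frame of well_2 between -0.005 and 0.005 m and angle between mug_e's own z axis and vertical below 0.1 rad)) and ((horizontal distance between mug_a and well_1 below 0.006 m and z of mug_a in the frame of well_1 between -0.005 and 0.005 m and angle between mug_a's own z axis and vertical below 0.1 rad) or (horizontal distance between mug_a and well_2 below 0.006 m and z of mug_a in the frame of well_2 between -0.005 and 0.005 m and angle between mug_a's own z axis and vertical below 0.1 rad) or (x of mug_a_loop in the frame of peg_1 between -0.032 and 0.03 m and y of mug_a_loop in the frame of peg_1 between -0.022 and 0.022 m and z of mug_a_loop in the frame of peg_1 between -0.038 and 0.012 m and angle between the z axis of mug_a and the x axis of rack, either way round above 0.9 rad and contact force between mug_a and rack above 0.5 N) or (x of mug_a_loop in the frame of peg_2 between -0.032 and 0.03 m and y of mug_a_loop in the frame of peg_2 between -0.022 and 0.022 m and z of mug_a_loop in the frame of peg_2 between -0.038 and 0.012 m and angle between the z axis of mug_a and the x axis of rack, either way round above 0.9 rad and contact force between mug_a and rack above 0.5 N) or (x of mug_a_loop in the frame of peg_3 between -0.032 and 0.03 m and y of mug_a_loop in the frame of peg_3 between -0.022 and 0.022 m and z of mug_a_loop in the frame of peg_3 between -0.038 and 0.012 m and angle between the z axis of mug_a and the x axis of rack, either way round above 0.9 rad and contact force between mug_a and rack above 0.5 N)) and ((horizontal distance between mug_b and well_1 below 0.006 m and z of mug_b in the frame of well_1 between -0.005 and 0.005 m and angle between mug_b's own z axis and vertical below 0.1 rad) or (horizontal distance between mug_b and well_2 below 0.006 m and z of mug_b in the frame of well_2 between -0.005 and 0.005 m and angle between mug_b's own z axis and vertical below 0.1 rad) or (x of mug_b_loop in the frame of peg_1 between -0.032 and 0.03 m and y of mug_b_loop in the frame of peg_1 between -0.022 and 0.022 m and z of mug_b_loop in the frame of peg_1 between -0.038 and 0.012 m and angle between the z axis of mug_b and the x axis of rack, either way round above 0.9 rad and contact force between mug_b and rack above 0.5 N) or (x of mug_b_loop in the frame of peg_2 between -0.032 and 0.03 m and y of mug_b_loop in the frame of peg_2 between -0.022 and 0.022 m and z of mug_b_loop in the frame of peg_2 between -0.038 and 0.012 m and angle between the z axis of mug_b and the x axis of rack, either way round above 0.9 rad and contact force between mug_b and rack above 0.5 N) or (x of mug_b_loop in the frame of peg_3 between -0.032 and 0.03 m and y of mug_b_loop in the frame of peg_3 between -0.022 and 0.022 m and z of mug_b_loop in the frame of peg_3 between -0.038 and 0.012 m and angle between the z axis of mug_b and the x axis of rack, either way round above 0.9 rad and contact force between mug_b and rack above 0.5 N)) and ((horizontal distance between mug_c and well_1 below 0.006 m and z of mug_c in the frame of well_1 between -0.005 and 0.005 m and angle between mug_c's own z axis and vertical below 0.1 rad) or (horizontal distance between mug_c and well_2 below 0.006 m and z of mug_c in the frame of well_2 between -0.005 and 0.005 m and angle between mug_c's own z axis and vertical below 0.1 rad) or (x of mug_c_loop in the frame of peg_1 between -0.032 and 0.03 m and y of mug_c_loop in the frame of peg_1 between -0.022 and 0.022 m and z of mug_c_loop in the frame of peg_1 between -0.038 and 0.012 m and angle between the z axis of mug_c and the x axis of rack, either way round above 0.9 rad and contact force between mug_c and rack above 0.5 N) or (x of mug_c_loop in the frame of peg_2 between -0.032 and 0.03 m and y of mug_c_loop in the frame of peg_2 between -0.022 and 0.022 m and z of mug_c_loop in the frame of peg_2 between -0.038 and 0.012 m and angle between the z axis of mug_c and the x axis of rack, either way round above 0.9 rad and contact force between mug_c and rack above 0.5 N) or (x of mug_c_loop in the frame of peg_3 between -0.032 and 0.03 m and y of mug_c_loop in the frame of peg_3 between -0.022 and 0.022 m and z of mug_c_loop in the frame of peg_3 between -0.038 and 0.012 m and angle between the z axis of mug_c and the x axis of rack, either way round above 0.9 rad and contact force between mug_c and rack above 0.5 N)) and ((horizontal distance between mug_d and well_1 below 0.006 m and z of mug_d in the frame of well_1 between -0.005 and 0.005 m and angle between mug_d's own z axis and vertical below 0.1 rad) or (horizontal distance between mug_d and well_2 below 0.006 m and z of mug_d in the frame of well_2 between -0.005 and 0.005 m and angle between mug_d's own z axis and vertical below 0.1 rad) or (x of mug_d_loop in the frame of peg_1 between -0.032 and 0.03 m and y of mug_d_loop in the frame of peg_1 between -0.022 and 0.022 m and z of mug_d_loop in the frame of peg_1 between -0.038 and 0.012 m and angle between the z axis of mug_d and the x axis of rack, either way round above 0.9 rad and contact force between mug_d and rack above 0.5 N) or (x of mug_d_loop in the frame of peg_2 between -0.032 and 0.03 m and y of mug_d_loop in the frame of peg_2 between -0.022 and 0.022 m and z of mug_d_loop in the frame of peg_2 between -0.038 and 0.012 m and angle between the z axis of mug_d and the x axis of rack, either way round above 0.9 rad and contact force between mug_d and rack above 0.5 N) or (x of mug_d_loop in the frame of peg_3 between -0.032 and 0.03 m and y of mug_d_loop in the frame of peg_3 between -0.022 and 0.022 m and z of mug_d_loop in the frame of peg_3 between -0.038 and 0.012 m and angle between the z axis of mug_d and the x axis of rack, either way round above 0.9 rad and contact force between mug_d and rack above 0.5 N)) and ((horizontal distance between mug_e and well_1 below 0.006 m and z of mug_e in the frame of well_1 between -0.005 and 0.005 m and angle between mug_e's own z axis and vertical below 0.1 rad) or (horizontal distance between mug_e and well_2 below 0.006 m and z of mug_e in the frame of well_2 between -0.005 and 0.005 m and angle between mug_e's own z axis and vertical below 0.1 rad) or (x of mug_e_loop in the frame of peg_1 between -0.032 and 0.03 m and y of mug_e_loop in the frame of peg_1 between -0.022 and 0.022 m and z of mug_e_loop in the frame of peg_1 between -0.038 and 0.012 m and angle between the z axis of mug_e and the x axis of rack, either way round above 0.9 rad and contact force between mug_e and rack above 0.5 N) or (x of mug_e_loop in the frame of peg_2 between -0.032 and 0.03 m and y of mug_e_loop in the frame of peg_2 between -0.022 and 0.022 m and z of mug_e_loop in the frame of peg_2 between -0.038 and 0.012 m and angle between the z axis of mug_e and the x axis of rack, either way round above 0.9 rad and contact force between mug_e and rack above 0.5 N) or (x of mug_e_loop in the frame of peg_3 between -0.032 and 0.03 m and y of mug_e_loop in the frame of peg_3 between -0.022 and 0.022 m and z of mug_e_loop in the frame of peg_3 between -0.038 and 0.012 m and angle between the z axis of mug_e and the x axis of rack, either way round above 0.9 rad and contact force between mug_e and rack above 0.5 N)) and linear speed of each of mug_a, mug_b, mug_c, mug_d, mug_e below 0.05 m/s); the robot touches nothing.
It fails at once if the ink bowl is pushed more than 40 mm from its place (distance of ink_bowl from where it was at the start of the episode above 0.04 m).
It fails at once if the spray bottle is pushed more than 40 mm from its place (distance of spray from where it was at the start of the episode above 0.04 m).
It fails at once if the brush pot is pushed more than 40 mm from its place (distance of brush_pot from where it was at the start of the episode above 0.04 m).
It fails at once if the sponge is pushed more than 40 mm from its place (distance of sponge from where it was at the start of the episode above 0.04 m).
Of mug_a, mug_b, mug_c, mug_d, mug_e only 4 to 5 are there at a start; the rules pass over those that are not, and their reading is None.
At some moment in a run one of block, mug_a, mug_b, mug_c, mug_d, mug_e may be knocked a few centimetres aside while the robot is not near it.
It also fails if it takes over 210 s, if anything falls off the work surface, if the arm or the gripper's body presses on something with over 40 N, if the wrist force passes 120 N, or if a joint passes its speed limit or range.

ROBOT

A 6-joint arm with a two-finger parallel gripper is mounted at the origin on the work surface. World frame = base frame: x ahead of the robot, y to its left, z up, the work surface at z = 0. Lengths are in m, angles in degrees, forces in N, time in s.
With the tool pointing down it reaches from about 0.275 to 0.775 m from the base axis. Payload 14.6 kg.
Tool frame: the origin (TCP) lies midway between the tips of the shut fingers; the grasp point (between the pads) lies 19 mm behind it; z points along the fingers, y is the line along which they close (so a half turn about z gives the same grasp; the last joint's range is limited). The gripper opens to 85 mm and grips with 20 to 120 N. Pads are 22 mm wide; open, the fingers measure 114 mm over their backs; the gripper's body (76 mm by 85 mm) begins 54 mm behind the grasp point. The pads swing forward as they close: fully open they stand 13 mm farther back than shut.
Start: joints at [-8.898, 15.075, -2.767, 72.158, 0, 81.102], TCP at [0.525, -0, 0.231] pointing down, gripper open.
Joint ranges: [-151.79, 151.79], [-50.71, 97.33], [-67.44, 78.34], [-121.81, 120.89], [-77.56, 73.72], [-180, 180]. Speed limits (degrees/s): [108.29, 108.29, 147.25, 159.86, 180, 180].

INTERFACE

Orientations are given as [roll, pitch, yaw] about the fixed x, y, z axes, in that order (R = Rz(yaw) Ry(pitch) Rx(roll)).
In Python, from cell import * gives the robot as it stands.
- The arm moves only by the tool move_arm, never from a script. Its arguments are lists of equal length, an entry for each row: "fingers": the finger opening in mm, from 0 to 85.4; "xyz": the shift along the tool's x, y, z in mm, a list of three; "rotation": the turn, a rotation vector about the tool's x, y, z in rad, a list of three. A call has 1 to 8 rows; each row shifts and turns the commanded pose from where the row before left it, along the tool's axes as they then stand; what a row does not reach is not made up. A row lasts 1/12 s, in which the tool goes at most 41.7 mm and 7.16 degrees, less where a joint would pass 70% of its speed; a pose out of reach is approached as far as the arm can. A call with a gripper value outside its range is refused whole. The fingers move at their own pace and stop on an object; "newtons" is the grip in N (left out, the last holds). Time passes only in rows, so rows that do not move let the fingers close. It gives the time, the measured TCP pose, the force, the opening and the grip force at its end, in the units of the state.
- read_state(): the state, without advancing time (a new reading comes with each control period).
- capture(name): name is "scene" or "side" or "wrist"; returns the picture (480x640x3 uint8, red, green, blue); there is no depth.
- calibration(name): a dict with "K" (3x3 intrinsics, pixels), "k1" (the pictures are not rectified: a ray, as slopes to the right and down, at radius r is drawn at 1 + k1 r^2 times it, then the intrinsics apply), "eye" and "attitude" of the camera in the world. Camera axes: x right, y down, z forward; pixel columns grow to the right and rows downward; lengths in m; the calibration is good to about 2 mm. A picture is of the moment at which its call begins: read the wrist's pose just before it. calibration takes no time and is no camera call; for the wrist camera it gives the pose at the moment of the call.
- finish_job(): hands the job in; it is judged then, once.
The state is a dict: "t": time; "joint_pos": joint angles; "joint_vel": joint speeds; "joint_torque": joint torques, N m; "tcp_pos": TCP position; "tcp_rot": TCP orientation; "force": force on the tool from outside, world axes, zero at the start; "ft_torque": the same for the moment, N m; "opening": finger opening in m; "grip_force": force on a finger pad.
Only numpy, scipy, OpenCV 4.12 (cv2) and the standard library are available. Lean on these libraries where they do the work, as an engineer would, in place of code of your own. Each camera call takes 0.05 s, during which the arm holds its last target. There are 200 camera calls.

## Working session

There is one attempt and no reset: what is moved stays moved. The work goes in short steps, Python scripts to look and compute and a tool call to move; the robot and the scene stay as the last step left them, time stands still between calls to the robot, and variables do not carry over. Pictures are saved under pics/ and viewed, at most 14 in all, crops included, and the job is handed in when it is done.

Besides the shell and the picture viewer there is one more tool, called after "Call:" as name(argument=value, ...) on one line, values as JSON. move_arm: Moves the arm, as the interface text tells. Its arguments: {"type":"object","properties":{"fingers":{"type":"array","items":{"type":"number"}},"xyz":{"type":"array","items":{"type":"array","items":{"type":"number"}}},"rotation":{"type":"array","items":{"type":"array","items":{"type":"number"}}},"newtons":{"type":"number"}},"required":["fingers","xyz","rotation"]}

```bash
ls; mkdir -p pics; python3 - <<'E'
from cell import *
import cv2
s=read_state();print({k:s[k] for k in('t','tcp_pos','tcp_rot','opening')})
for n in('scene','side','wrist'):
    im=capture(n);cv2.imwrite(f'pics/{n}0.png',im[:,:,::-1]);print(n,calibration(n))
E
```

```text
pics
{'t': 0.0, 'tcp_pos': array([5.24740548e-01, 1.83034872e-05, 2.30826106e-01]), 'tcp_rot': array([-1.79940479e+02, -7.94686906e-03,  8.99992463e+01]), 'opening': 0.08572329540264152}
scene {'K': array([[619.40372914,   0.        , 320.75654255],
       [  0.        , 619.40372914, 232.24048012],
       [  0.        ,   0.        ,   1.        ]]), 'k1': -0.13731114039530173, 'eye': array([1.40907243, 0.99922892, 0.99756651]), 'attitude': array([-122.66897365,    0.92024133,  139.72997184])}
side {'K': array([[460.12620977,   0.        , 319.83336853],
       [  0.        , 460.12620977, 238.94320665],
       [  0.        ,   0.        ,   1.        ]]), 'k1': -0.06300161074902368, 'eye': array([ 0.30172443, -0.66914095,  0.97033518]), 'attitude': array([-1.41530856e+02,  1.28478398e-01, -2.16116855e+01])}
wrist {'K': array([[373.69249456,   0.        , 321.76085533],
       [  0.        , 373.69249456, 239.08302381],
       [  0.        ,   0.        ,   1.        ]]), 'k1': -0.07338257258027787, 'eye': array([0.52536071, 0.0805119 , 0.37430156]), 'attitude': array([1.61625323e+02, 3.66846147e-02, 1.48611683e-02])}
```

View pics/scene0.png

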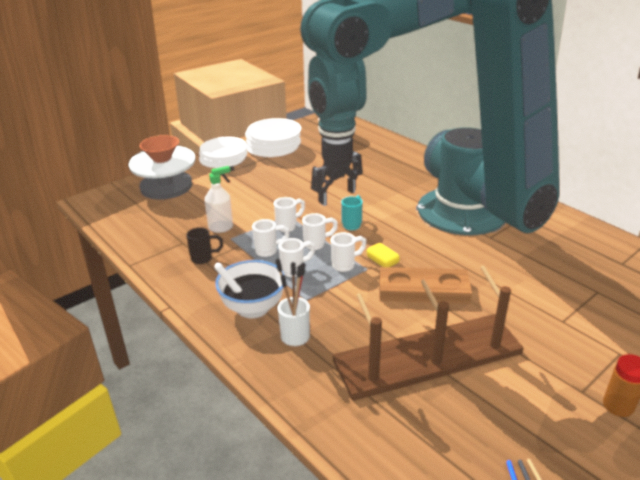

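View pics/side0.png

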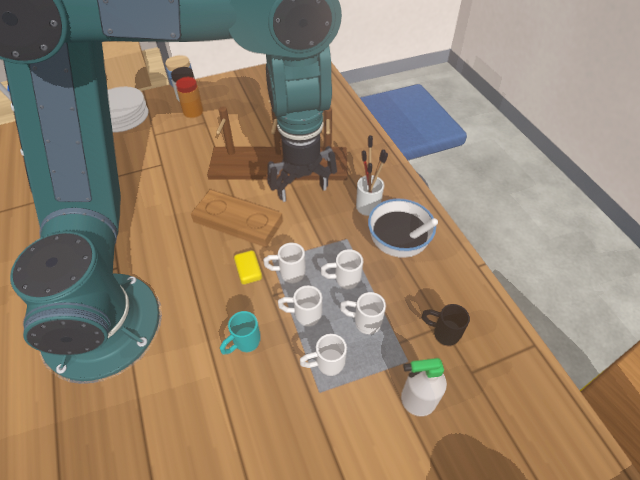

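View pics/wrist0.png

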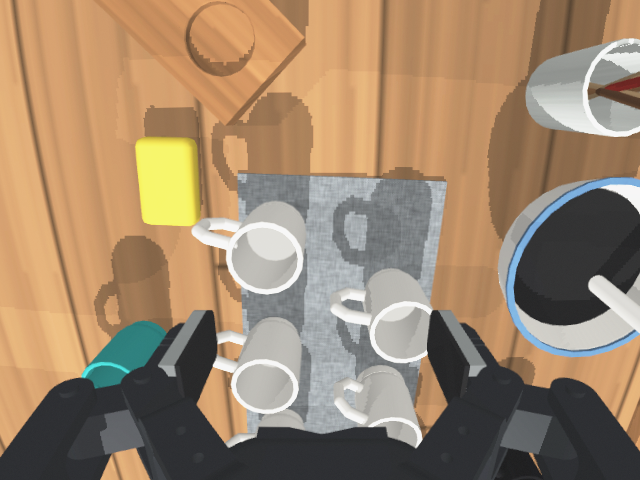

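```bash
cat > h.py <<'E'
import numpy as np, cv2
from scipy.spatial.transform import Rotation as R
from scipy.optimize import least_squares
from cell import *
def ray(c,uv):
    uv=np.atleast_2d(uv).astype(float);K=c['K'];d=(uv-K[:2,2])/K[0,0];s=d.copy()
    for _ in range(20): s=d/(1+c['k1']*(s**2).sum(1,keepdims=True))
    return np.c_[s,np.ones(len(s))]@R.from_euler('xyz',c['attitude'],degrees=True).as_matrix().T
def onz(c,uv,z):
    r=ray(c,uv);e=np.array(c['eye']);return e+r*((z-e[2])/r[:,2:])
def proj(c,P):
    p=(np.atleast_2d(P)-c['eye'])@R.from_euler('xyz',c['attitude'],degrees=True).as_matrix();s=p[:,:2]/p[:,2:]
    s=s*(1+c['k1']*(s**2).sum(1,keepdims=True));return s*c['K'][0,0]+c['K'][:2,2]
def tri(cs,uvs):
    A=np.zeros((3,3));b=np.zeros(3)
    for c,u in zip(cs,uvs):
        r=ray(c,u)[0];r/=np.linalg.norm(r);M=np.eye(3)-np.outer(r,r);A+=M;b+=M@c['eye']
    return np.linalg.solve(A,b)
E
python3 - <<'E'
from h import *
np.set_printoptions(precision=3,suppress=True)
S,D,W=[calibration(n) for n in('scene','side','wrist')]
print('scene',onz(S,[(287,208),(264,232),(316,227),(291,249),(344,245)],.088))
print('side',onz(D,[(293,256),(350,264),(308,303),(371,309),(331,352)],.088))
print('wrist',onz(W,[(264,258),(402,332),(265,386)],.088))
print('blocktop sc',onz(S,[(399,278),(452,279)],.035),'sd',onz(D,[(214,207),(258,221)],.035),'w',onz(W,[(221,38)],.035))
print('rack sc posttops',onz(S,[(375,321),(441,304),(503,290)],.185), 'side l posttop',onz(D,[(226,110)],.185))
print('pegtips sc',onz(S,[(361,295),(424,282),(484,267)],.176),'sd',onz(D,[(219,135)],.176))
print('base corners sc',onz(S,[(334,351),(352,385),(522,343)],.022),'sd',onz(D,[(213,149),(208,176)],.022))
print('bowl,spray,pot,sponge',onz(D,[(402,226),(427,370),(369,182),(248,265)],[[.08],[.19],[.1],[.028]]))
print('teal,black',onz(D,[(243,326),(453,318)],.085))
E
```

```text
scene [[ 0.492 -0.257  0.088]
 [ 0.618 -0.197  0.088]
 [ 0.496 -0.122  0.088]
 [ 0.614 -0.083  0.088]
 [ 0.498 -0.004  0.088]]
side [[ 0.48  -0.041  0.088]
 [ 0.596 -0.113  0.088]
 [ 0.467 -0.175  0.088]
 [ 0.59  -0.24   0.088]
 [ 0.47  -0.301  0.088]]
wrist [[ 0.478 -0.031  0.088]
 [ 0.596 -0.101  0.088]
 [ 0.472 -0.161  0.088]]
blocktop sc [[0.441 0.145 0.035]
 [0.342 0.239 0.035]] sd [[0.344 0.235 0.035]
 [0.442 0.141 0.035]] w [[0.441 0.144 0.035]]
rack sc posttops [[0.731 0.345 0.185]
 [0.592 0.398 0.185]
 [0.457 0.456 0.185]] side l posttop [[0.455 0.444 0.185]]
pegtips sc [[0.687 0.258 0.176]
 [0.553 0.317 0.176]
 [0.409 0.37  0.176]] sd [[0.411 0.354 0.176]]
base corners sc [[0.736 0.226 0.022]
 [0.776 0.33  0.022]
 [0.397 0.496 0.022]] sd [[0.398 0.492 0.022]
 [0.356 0.377 0.022]]
bowl,spray,pot,sponge [[ 0.769 -0.049  0.08 ]
 [ 0.596 -0.439  0.19 ]
 [ 0.749  0.107  0.1  ]
 [ 0.377  0.017  0.028]]
teal,black [[ 0.318 -0.175  0.085]
 [ 0.747 -0.326  0.085]]
```

Call:
move_arm(fingers=[85,85,85,85,85,85], xyz=[[-25,0,-20],[-25,0,-20],[-25,0,-20],[-25,0,-20],[-25,0,-20],[0,0,0]], rotation=[[0,0,0],[0,0,0],[0,0,0],[0,0,0],[0,0,0],[0,0,0]])

```text
t: 0.65
tcp_pos: [0.5257, -0.1287, 0.3339]
tcp_rot: [179.8, 0.1, 89.8]
force: [1.5, -0.7, 0.3]
opening: 0.0849
grip_force: 0.0
```

```bash
python3 - <<'E'
from h import *
import pickle
c=calibration('wrist');im=capture('wrist');pickle.dump((c,im),open('w1.pkl','wb'));cv2.imwrite('pics/w1.png',im[:,:,::-1]);print(c['eye'],c['attitude'],read_state()['tcp_pos'])
E
```

```text
[ 0.5258836  -0.04788579  0.47711826] [ 1.61492873e+02 -1.88081612e-01 -1.39878778e-01] [ 0.52550754 -0.12701076  0.33228688]
```

Call:
move_arm(fingers=[85,85,85,85,85,85], xyz=[[-20,0,0],[-25,0,0],[-25,0,0],[-25,0,0],[-25,0,0],[0,0,0]], rotation=[[0,0,0],[0,0,0],[0,0,0],[0,0,0],[0,0,0],[0,0,0]])

```text
t: 1.2
tcp_pos: [0.5249, -0.2477, 0.3296]
tcp_rot: [-179.9, -0.0, 89.9]
force: [0.5, -0.1, 0.7]
opening: 0.0849
grip_force: 0.0
```

```bash
python3 - <<'E'
from h import *
import pickle
c=calibration('wrist');im=capture('wrist');pickle.dump((c,im),open('w2.pkl','wb'));cv2.imwrite('pics/w2.png',im[:,:,::-1]);print(c['eye'],c['attitude'],read_state()['tcp_pos'])
E
```

```text
[ 0.52573976 -0.16723757  0.47297882] [ 1.61648553e+02  1.02176747e-01 -9.82698189e-02] [ 0.52485647 -0.24595545  0.3298416 ]
```

View pics/w2.png

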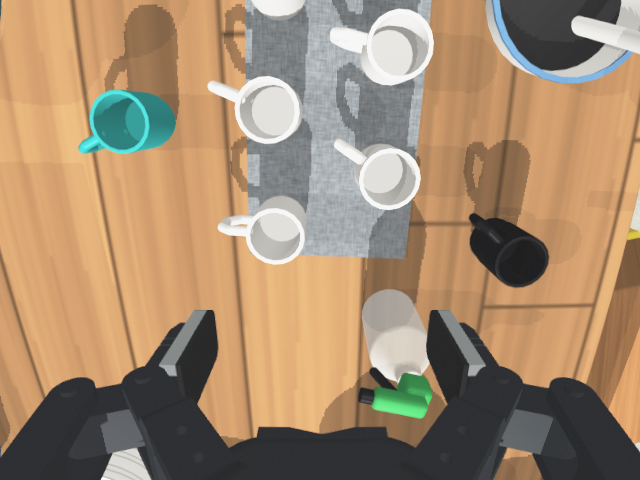

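```bash
cat >> h.py <<'E'
from scipy.optimize import minimize
def samp(im,uv):
    return cv2.remap(im,uv[:,0].astype(np.float32)[None],uv[:,1].astype(np.float32)[None],cv2.INTER_LINEAR,borderMode=cv2.BORDER_REPLICATE)[0]
TH=np.linspace(0,2*np.pi,120,endpoint=False)
def circ(x,y,z,r): return np.c_[x+r*np.cos(TH),y+r*np.sin(TH),0*TH+z]
def rimscore(views,p):
    s=0
    for c,g in views:
        f=lambda r:np.minimum(samp(g,proj(c,circ(*p,r))),255)
        s+=np.mean(np.minimum(f(.0305),f(.0295))-.5*f(.0265)-.5*f(.035))
    return s/len(views)
def fitrim(views,p0,z=None,span=.014):
    """coarse grid then Nelder-Mead"""
    best=max(((rimscore(views,(p0[0]+a,p0[1]+b,p0[2])),p0[0]+a,p0[1]+b) for a in np.arange(-span,span+.001,.002) for b in np.arange(-span,span+.001,.002)))
    if z is None:
        r=minimize(lambda q:-rimscore(views,q),[*best[1:],p0[2]],method='Nelder-Mead',options=dict(initial_simplex=np.array([*best[1:],p0[2]])+np.vstack([np.zeros(3),np.diag([.002,.002,.008])])))
        return r.x,-r.fun
    r=minimize(lambda q:-rimscore(views,[*q,z]),best[1:],method='Nelder-Mead',options=dict(initial_simplex=np.array(best[1:])+np.vstack([np.zeros(2),np.diag([.002,.002])])))
    return np.r_[r.x,z],-r.fun
def gray(im): return cv2.GaussianBlur(im.min(2),(3,3),0).astype(np.float32)
E
cat > m.py <<'E'
from h import *
import pickle
np.set_printoptions(precision=4,suppress=True)
V=[pickle.load(open(f,'rb')) for f in('w1.pkl','w2.pkl')];V=[(c,gray(i)) for c,i in V]
p=onz(V[1][0],[(276,236),(388,177),(269,109),(400,42)],.088)
p=np.vstack([p,[.478,-.031,.088]])
for i,q in enumerate(p):
    print(i,q)
    for vs in ([V[0]],[V[1]],V):
        if len(vs)==2: print('  both free z',*fitrim(vs,q))
        else: print('  z fixed',*fitrim(vs,q,.088))
E
python3 m.py
```

```text
0 [ 0.4752 -0.2914  0.088 ]
  z fixed [ 0.4738 -0.2914  0.088 ] 53.51240539550781
  z fixed [ 0.4739 -0.2917  0.088 ] 56.14723205566406
  both free z [ 0.4734 -0.2935  0.0842] 58.06877899169922
1 [ 0.5934 -0.2275  0.088 ]
  z fixed [ 0.5945 -0.2295  0.088 ] 58.72926330566406
  z fixed [ 0.5946 -0.2298  0.088 ] 63.08515930175781
  both free z [ 0.5953 -0.2309  0.0843] 64.439453125
2 [ 0.4732 -0.1602  0.088 ]
  z fixed [ 0.471  -0.1609  0.088 ] 56.502933502197266
  z fixed [ 0.471  -0.1613  0.088 ] 67.91742706298828
  both free z [ 0.4705 -0.1616  0.0846] 64.69271850585938
3 [ 0.599  -0.0991  0.088 ]
  z fixed [ 0.5988 -0.1016  0.088 ] 61.08379364013672
  z fixed [ 0.5986 -0.1021  0.088 ] 56.80646896362305
  both free z [ 0.5995 -0.1019  0.0842] 61.560089111328125
4 [ 0.478 -0.031  0.088]
  z fixed [ 0.4779 -0.0313  0.088 ] 63.86132049560547
  z fixed [ 0.4857 -0.0443  0.088 ] 13.804007530212402
  both free z [ 0.4767 -0.0311  0.0794] 35.27578353881836
```

View pics/w1.png

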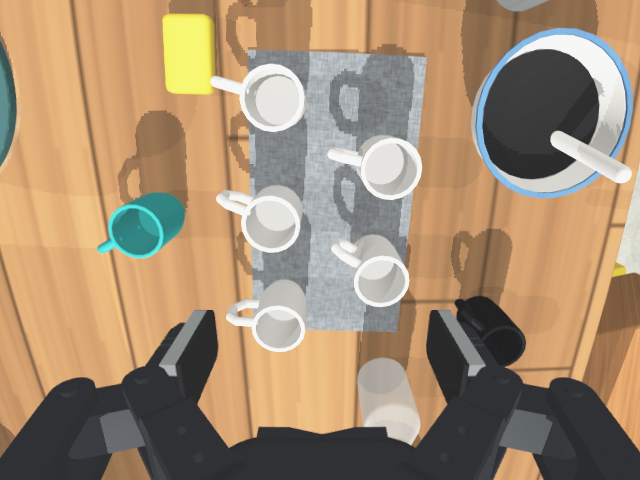

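Call:
move_arm(fingers=[85,85,85,85,85,85,85,85], xyz=[[35,0,0],[40,0,0],[40,0,0],[40,0,0],[40,0,0],[40,0,0],[40,0,0],[40,0,0]], rotation=[[0,0,0],[0,0,0],[0,0,0],[0,0,0],[0,0,0],[0,0,0],[0,0,0],[0,0,0]])

```text
t: 1.92
tcp_pos: [0.5237, 0.0732, 0.331]
tcp_rot: [-180.0, -0.0, 90.1]
force: [0.4, -0.2, -0.4]
opening: 0.085
grip_force: 0.0
```

Call:
move_arm(fingers=[85,85,85,85,85,85,85,85], xyz=[[35,0,0],[30,-10,0],[30,-10,0],[30,-10,0],[20,0,0],[0,0,0],[0,0,0],[0,0,0]], rotation=[[0,0,0],[0,0,0],[0,0,0],[0,0,0],[0,0,0],[0,0,0],[0,0,0],[0,0,0]])

```text
t: 2.58
tcp_pos: [0.4944, 0.2153, 0.331]
tcp_rot: [-180.0, 0.0, 90.1]
force: [0.3, -0.2, -0.2]
opening: 0.0851
grip_force: 0.0
```

```bash
python3 - <<'E'
from h import *
import pickle
c=calibration('wrist');im=capture('wrist');pickle.dump((c,im),open('w3.pkl','wb'));cv2.imwrite('pics/w3.png',im[:,:,::-1]);print(c['eye'],c['attitude'],read_state()['tcp_pos'])
E
```

```text
[0.49483349 0.2958143  0.47433802] [1.61606547e+02 2.35948932e-02 7.04619130e-02] [0.49463403 0.21480059 0.33109238]
```

Call:
move_arm(fingers=[85,85,85,85,85,85,85,85], xyz=[[25,15,0],[30,15,0],[30,15,0],[30,15,0],[20,10,0],[0,0,0],[0,0,0],[0,0,0]], rotation=[[0,0,0],[0,0,0],[0,0,0],[0,0,0],[0,0,0],[0,0,0],[0,0,0],[0,0,0]])

```text
t: 3.3
tcp_pos: [0.5651, 0.349, 0.3313]
tcp_rot: [-180.0, 0.0, 89.9]
force: [0.0, -0.0, 0.2]
opening: 0.0853
grip_force: 0.0
```

```bash
python3 - <<'E'
from h import *
import pickle
c=calibration('wrist');im=capture('wrist');pickle.dump((c,im),open('w4.pkl','wb'));cv2.imwrite('pics/w4.png',im[:,:,::-1]);print(c['eye'],c['attitude'],read_state()['tcp_pos'],read_state()['joint_pos'])
V=[pickle.load(open(f'w{i}.pkl','rb'))[0] for i in(1,2)]
M=np.array([[.4738,-.2914],[.5945,-.2296],[.471,-.161],[.5987,-.1018],[.4779,-.0313]])
tips=[(0,[(229,312),(220,228)]),(1,[(334,246),(337,146)]),(2,[(221,197),(211,87)]),(3,[(331,155),(332,37)]),(4,[(214,82)])]
for i,us in tips:
    for c,u in zip(V,us):
        d=onz(c,u,.055)[0,:2]-M[i];print(i,np.hypot(*d).round(4),np.degrees(np.arctan2(d[1],d[0])).round(1))
E
```

```text
[0.56563236 0.42955166 0.47459855] [ 1.61603483e+02  2.09712324e-03 -3.57248338e-02] [0.56495157 0.34881476 0.33167096] [ 2.46705710e+01  3.09247583e+01  3.83473266e+01  9.74107451e+01
 -7.04640569e-03  1.14735851e+02]
0 0.0663 176.6
0 0.0685 -179.5
1 0.0616 149.1
1 0.0613 149.7
2 0.0646 158.7
2 0.0676 158.7
3 0.0623 169.7
3 0.0644 168.6
4 0.0675 164.2
```

View pics/w3.png

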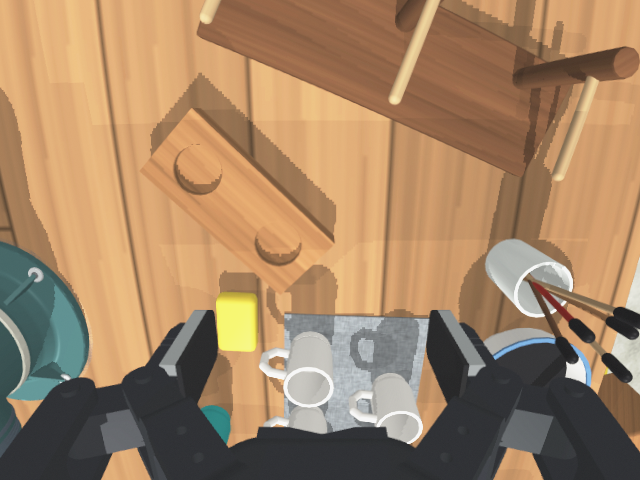

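View pics/w4.png

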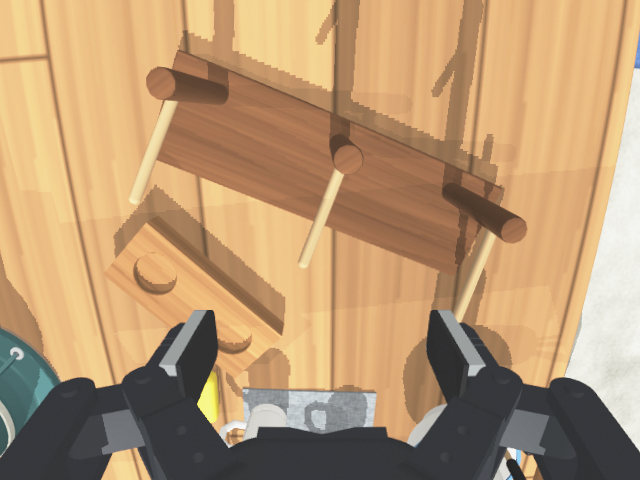

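```bash
python3 - <<'E'
from h import *
import pickle
np.set_printoptions(precision=4,suppress=True)
A,B=[pickle.load(open(f'w{i}.pkl','rb'))[0] for i in(3,4)]
pt=onz(B,[(161,83),(347,158),(511,230)],.185)[:,:2];print('posts',pt, np.diff(pt,axis=0),np.hypot(*np.diff(pt,axis=0).T))
print('post3 A',onz(A,(626,63),.185))
for a,b in zip([(207,18),(395,101),(559,178)],[(133,201),(303,266),(458,313)]): print('tip tri',tri([A,B],[a,b]),onz(A,a,.176)[0],onz(B,b,.176)[0])
print('block A',onz(A,[(192,108),(141,170),(288,291),(333,240)],.035)[:,:2],'\nB',onz(B,[(148,222),(107,270),(242,372),(283,331)],.035)[:,:2])
print('wells',onz(A,[(198,169),(278,241)],.035),onz(B,[(156,272)],.035),tri([A,B],[(198,169),(156,272)]))
x=cv2.imread('pics/w3.png')[90:310,120:360];cv2.imwrite('pics/b3.png',cv2.resize(x,None,fx=2.5,fy=2.5,interpolation=cv2.INTER_CUBIC))
E
```

```text
posts [[0.4475 0.4542]
 [0.5849 0.3985]
 [0.7219 0.341 ]] [[ 0.1374 -0.0557]
 [ 0.137  -0.0575]] [0.1483 0.1486]
post3 A [[0.7243 0.34   0.185 ]]
tip tri [0.4122 0.3645 0.181 ] [0.4115 0.3652 0.176 ] [0.4088 0.3637 0.176 ]
tip tri [0.5496 0.3069 0.1789] [0.5502 0.307  0.176 ] [0.5493 0.3058 0.176 ]
tip tri [0.6985 0.2485 0.1602] [0.6903 0.2499 0.176 ] [0.69  0.259 0.176]
block A [[0.3482 0.3054]
 [0.2795 0.2361]
 [0.451  0.0784]
 [0.5088 0.1485]] 
B [[0.3498 0.3058]
 [0.2842 0.2408]
 [0.4516 0.0835]
 [0.5128 0.1518]]
wells [[0.3489 0.2366 0.035 ]
 [0.4405 0.1471 0.035 ]] [[0.3504 0.2385 0.035 ]] [0.3468 0.2355 0.0281]
```

View pics/b3.png

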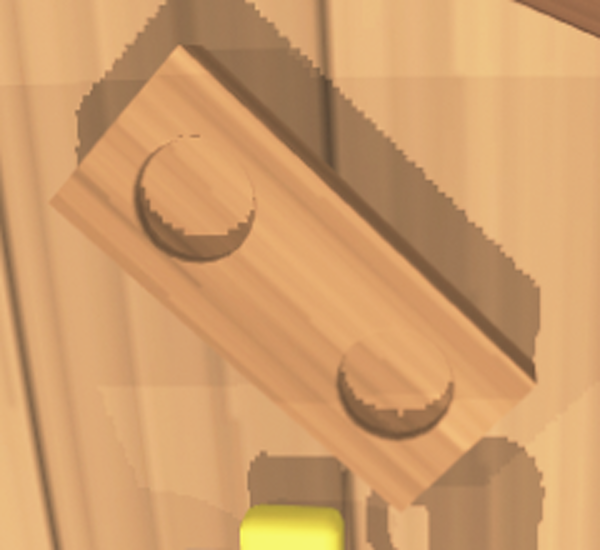

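```bash
python3 - <<'E'
from h import *
import pickle
np.set_printoptions(precision=4,suppress=True)
A,B=[pickle.load(open(f'w{i}.pkl','rb'))[0] for i in(3,4)]
f=lambda L:(np.array(L)+.5)/2.5-.5+[120,90]
C=onz(A,f([(182,44),(50,202),(402,510),(536,382)]),.035)[:,:2]
W=onz(A,f([(195.5,198),(396,377)]),.035)[:,:2]
print('c',C,'sides',[np.hypot(*(C[i]-C[i-1])).round(4) for i in range(4)],C.mean(0));print(W,np.hypot(*(W[0]-W[1])),W.mean(0),np.degrees(np.arctan2(*(W[0]-W[1])[::-1])))
mod=np.array([(50,115),(-50,115),(-50,-115),(50,-115),(0,65),(0,-65)])/1e3
def res(p):
    c,s=np.cos(p[2]),np.sin(p[2]);return ((mod@np.array([[c,s],[-s,c]])+p[:2])-np.vstack([C,W])).ravel()
r=least_squares(res,[.395,.19,.8]);p=r.x;print(p,np.degrees(p[2]),r.fun.reshape(-1,2)*1e3)
u=np.array([-np.sin(p[2]),np.cos(p[2])])*.065;print('well1',p[:2]+u,'well2',p[:2]-u)
# rack
P=onz(B,[(161,83),(347,158),(511,230)],.185)[:,:2];y=P[0]-P[2];y/=np.hypot(*y);x=np.array([y[1],-y[0]]);m=P.mean(0)
print('rack yaw',np.degrees(np.arctan2(x[1],x[0])))
for k in(1,0,-1):print('peg',m+y*.15*k-x*.055,'tip',m+y*.15*k-x*.095)
E
```

```text
c [[0.3489 0.3062]
 [0.2779 0.2355]
 [0.441  0.0745]
 [0.5102 0.1453]] sides [np.float64(0.2278), np.float64(0.1002), np.float64(0.2293), np.float64(0.0989)] [0.3945 0.1904]
[[0.3488 0.2367]
 [0.4406 0.1478]] 0.12780995779810228 [0.3947 0.1922] 135.9384555775366
[0.3946 0.191  0.7909] 45.31793429994588 [[-0.9102  1.2455]
 [-0.2247  0.7769]
 [ 0.1113  0.0743]
 [ 1.305   0.4034]
 [-0.4353  0.0146]
 [ 0.1539 -2.5148]]
well1 [0.3483 0.2367] well2 [0.4408 0.1453]
rack yaw 67.59044809934088
peg [0.4251 0.4043] tip [0.4099 0.3673]
peg [0.5638 0.3471] tip [0.5485 0.3101]
peg [0.7025 0.2899] tip [0.6872 0.2529]
```

```bash
cat > go.py <<'E'
import sys
from h import *
np.set_printoptions(precision=2,suppress=True)
def plan(x,y,z,yaw):
    s=read_state();p=np.array(s['tcp_pos']);w=s['tcp_rot'][2]
    d=(yaw-w+180)%360-180; a=np.radians(yaw)
    e=np.array([x,y,z])-p
    tx=e[:2]@[np.cos(a),np.sin(a)];ty=e[:2]@[np.sin(a),-np.cos(a)]
    print('t',round(s['t'],2),'tcp',(p*1e3).round(1),np.round(s['tcp_rot'],1),'q1,q6',np.round(np.array(s['joint_pos'])[[0,5]],0),'F',np.round(s['force'],1),'op',round(s['opening']*1e3,1),'grip',round(s['grip_force']))
    print('rot rz total %.3f (rows %.1f); shift after rot mm'%(-np.radians(d),abs(d)/7.16),np.array([tx,ty,-e[2]])*1e3)
if __name__=='__main__': plan(*map(float,sys.argv[1:5]))
E
python3 go.py .478 -.0313 .15 164
```

```text
t 3.35 tcp [565.  348.8 331.7] [180.    0.   89.9] q1,q6 [ 25. 115.] F [-0.4  0.5  0.3] op 84.8 grip 0
rot rz total -1.293 (rows 10.3); shift after rot mm [ -21.19 -389.36  181.67]
```

Call:
move_arm(fingers=[85,85,85,85,85,85,85,85], xyz=[[0,0,0],[0,0,0],[0,0,0],[0,0,0],[0,0,0],[0,0,0],[0,0,0],[0,0,0]], rotation=[[0,0,-0.118],[0,0,-0.118],[0,0,-0.118],[0,0,-0.118],[0,0,-0.118],[0,0,-0.118],[0,0,-0.118],[0,0,-0.118]])

```text
t: 4.02
tcp_pos: [0.5648, 0.3487, 0.3322]
tcp_rot: [180.0, 0.0, 144.3]
force: [0.7, -1.0, -1.1]
opening: 0.0851
grip_force: 0.0
```

Call:
move_arm(fingers=[85,85,85,85,85,85,85,85], xyz=[[0,0,0],[0,0,0],[0,0,0],[0,-35,0],[0,-39,0],[0,-39,0],[0,-39,0],[0,-39,0]], rotation=[[0,0,-0.118],[0,0,-0.118],[0,0,-0.118],[0,0,0],[0,0,0],[0,0,0],[0,0,0],[0,0,0]])

```text
t: 4.68
tcp_pos: [0.5118, 0.1636, 0.3318]
tcp_rot: [180.0, 0.1, 164.3]
force: [0.3, -0.6, 0.4]
opening: 0.0849
grip_force: 0.0
```

Call:
move_arm(fingers=[85,85,85,85,85,85,85,85], xyz=[[-5,-38,10],[-5,-35,20],[-5,-35,20],[-5,-35,20],[0,-30,25],[0,-20,30],[0,0,15],[0,0,0]], rotation=[[0,0,0],[0,0,0],[0,0,0],[0,0,0],[0,0,0],[0,0,0],[0,0,0],[0,0,0]])

```text
t: 5.35
tcp_pos: [0.4781, -0.0264, 0.1892]
tcp_rot: [-180.0, -0.2, 164.2]
force: [0.4, 0.8, -0.4]
opening: 0.0852
grip_force: 0.0
```

```bash
python3 go.py .478 -.0313 .035 164
```

```text
t 5.35 tcp [478.1 -26.4 189.2] [-180.    -0.2  164.2] q1,q6 [-13.   3.] F [ 0.4  0.8 -0.4] op 85.2 grip 0
rot rz total 0.003 (rows 0.0); shift after rot mm [ -1.25  -4.74 154.22]
```

Call:
move_arm(fingers=[85,85,85,85,85,85,85], xyz=[[-1,-5,20],[0,0,35],[0,0,35],[0,0,30],[0,0,20],[0,0,14],[0,0,0]], rotation=[[0,0,0],[0,0,0],[0,0,0],[0,0,0],[0,0,0],[0,0,0],[0,0,0]], newtons=40)

```text
t: 5.93
tcp_pos: [0.4794, -0.0299, 0.0364]
tcp_rot: [-180.0, -0.1, 164.4]
force: [0.0, 0.9, -0.9]
opening: 0.0848
grip_force: 0.0
```

Call:
move_arm(fingers=[50,50,50,50,50,50], xyz=[[0,0,0],[0,0,0],[0,0,0],[0,0,0],[0,0,0],[0,0,0]], rotation=[[0,0,0],[0,0,0],[0,0,0],[0,0,0],[0,0,0],[0,0,0]])

```text
t: 6.43
tcp_pos: [0.4814, -0.0305, 0.0392]
tcp_rot: [-180.0, 0.2, 164.4]
force: [-2.7, -1.4, 7.9]
opening: 0.064
grip_force: 42.1
```

Call:
move_arm(fingers=[50,50,50,50,50,50], xyz=[[0,0,-10],[0,0,-30],[0,0,-35],[0,0,-35],[0,0,0],[0,0,0]], rotation=[[0,0,0],[0,0,0],[0,0,0],[0,0,0],[0,0,0],[0,0,0]])

```text
t: 6.93
tcp_pos: [0.4817, -0.0305, 0.1499]
tcp_rot: [180.0, 0.3, 164.4]
force: [0.3, 0.8, -3.7]
opening: 0.0642
grip_force: 45.9
```

```bash
python3 go.py .3483 .2367 .12 164
python3 - <<'E'
from h import *
im=capture('wrist');cv2.imwrite('pics/g1.png',im[:,:,::-1])
E
```

```text
t 6.93 tcp [481.7 -30.5 149.9] [180.    0.3 164.4] q1,q6 [-13.   2.] F [ 0.3  0.8 -3.7] op 64.2 grip 46
rot rz total 0.007 (rows 0.1); shift after rot mm [201.89 220.1   29.93]
```

View pics/g1.png

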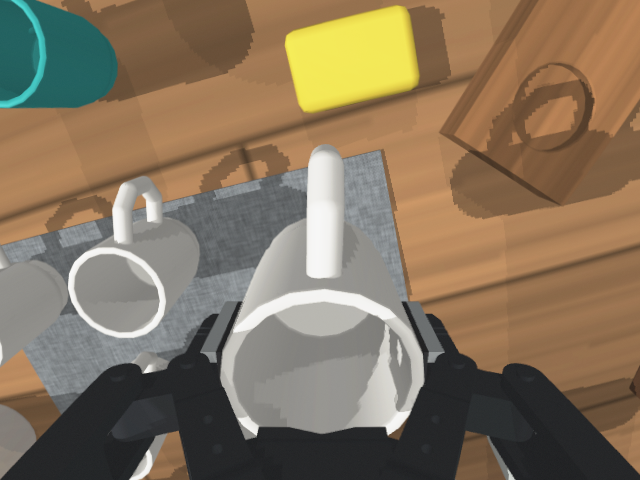

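```bash
cat >> h.py <<'E'
def held(show=True,hz=.049):
    """rim centre of held mug rel. to TCP along tool x,y (mm)"""
    s=read_state();c=calibration('wrist');g=gray(capture('wrist'));p=np.array(s['tcp_pos'])
    a=np.radians(s['tcp_rot'][2]);X=np.array([np.cos(a),np.sin(a)]);Y=np.array([np.sin(a),-np.cos(a)])
    th=np.radians(np.r_[np.arange(-80,-15,2),np.arange(15,81,2)])
    def sc(q):
        f=lambda r:samp(g,proj(c,np.c_[p[:2]+np.outer(q[0]+r*np.cos(th),X)+np.outer(q[1]+r*np.sin(th),Y),0*th+p[2]+q[2]]))
        return np.mean(f(.0305)-f(.0265)*.5-f(.0345)*.5)
    for h in (hz-.004,hz,hz+.004):
        b=max((sc((i,j,h)),i*1e3,j*1e3) for i in np.arange(-.012,.0125,.0005) for j in np.arange(-.004,.0045,.001))
        print('held h',h,np.round(b,2))
E
python3 -c "
from h import *
held()"
```

```text
held h 0.045 [90.7  1.   0. ]
held h 0.049 [88.27  2.5   0.  ]
held h 0.053000000000000005 [75.45  3.   -1.  ]
```

Call:
move_arm(fingers=[50,50,50,50,50,50,50,50], xyz=[[20,22,0],[27,29,0],[28,30,0],[28,30,0],[28,30,0],[28,30,0],[22,25,0],[18,20,0]], rotation=[[0,0,0],[0,0,0],[0,0,0],[0,0,0],[0,0,0],[0,0,0],[0,0,0],[0,0,0]])

```text
t: 7.7
tcp_pos: [0.3447, 0.233, 0.1464]
tcp_rot: [-179.9, -0.1, 164.4]
force: [1.0, 0.8, -2.4]
opening: 0.0643
grip_force: 46.0
```

Call:
move_arm(fingers=[50,50,50,50,50,50], xyz=[[0,4,20],[0,0,25],[0,0,20],[0,0,0],[0,0,0],[0,0,0]], rotation=[[0,0,0],[0,0,0],[0,0,0],[0,0,0],[0,0,0],[0,0,0]])

```text
t: 8.2
tcp_pos: [0.3482, 0.2352, 0.0828]
tcp_rot: [-180.0, -0.0, 164.4]
force: [-0.1, -0.5, -1.3]
opening: 0.0643
grip_force: 46.2
```

```bash
python3 go.py .3507 .2360 .071 164
python3 - <<'E'
from h import *
import pickle
c=calibration('wrist');im=capture('wrist');pickle.dump((c,im),open('w5.pkl','wb'));cv2.imwrite('pics/w5.png',im[:,:,::-1])
c2=calibration('side');i2=capture('side')
print(proj(c2,[[.3483,.2367,.05]]))
E
```

```text
t 8.2 tcp [348.2 235.2  82.8] [-180.    -0.   164.4] q1,q6 [23. 39.] F [-0.1 -0.5 -1.3] op 64.3 grip 46
rot rz total 0.006 (rows 0.0); shift after rot mm [-2.16  1.5  11.85]
[[214.59210044 202.48694273]]
```

View pics/w5.png

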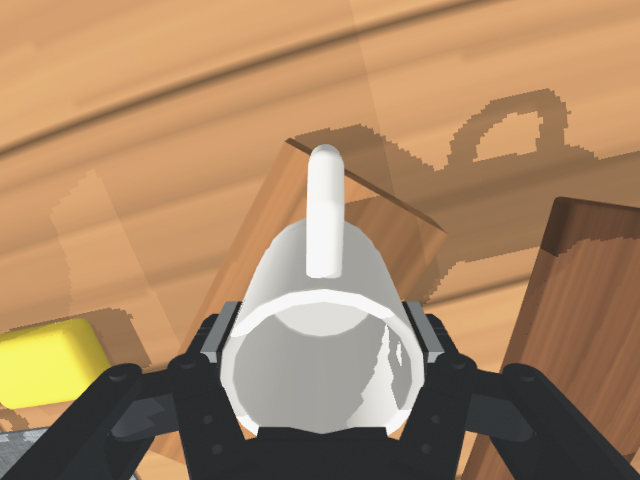

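```bash
python3 - <<'E'
from h import *
import pickle
np.set_printoptions(precision=4,suppress=True)
c,im=pickle.load(open('w5.pkl','rb'))
C=onz(c,[(289,139),(446,230)],.035)[:,:2];print(C,np.hypot(*(C[1]-C[0])))
u=C[1]-C[0];a=np.arctan2(u[1],u[0]);n=np.array([-np.sin(a),np.cos(a)]);print(np.degrees(a),'well1',C.mean(0)-n*.05,'well2',C.mean(0)-n*.18)
print('pred corners px',proj(c,[[.3946+.05*np.cos(.7909)*k-.115*np.sin(.7909),.191+.05*np.sin(.7909)*k+.115*np.cos(.7909),.035] for k in(-1,1)]))
E
```

```text
[[0.2767 0.2377]
 [0.3448 0.3052]] 0.09587588853117175
44.75497894421739 well1 [0.346  0.2359] well2 [0.4375 0.1436]
pred corners px [[286.8942 141.6094]
 [450.9379 234.3334]]
```

Call:
move_arm(fingers=[50,50,50,50], xyz=[[-1,1,4],[0,0,4],[0,0,2],[0,0,0]], rotation=[[0,0,0],[0,0,0],[0,0,0],[0,0,0]])

```text
t: 8.63
tcp_pos: [0.349, 0.2358, 0.0719]
tcp_rot: [-180.0, -0.0, 164.4]
force: [0.3, -0.1, -2.8]
opening: 0.0642
grip_force: 46.2
```

Call:
move_arm(fingers=[50,50,50], xyz=[[0,0,2],[0,0,2],[0,0,0]], rotation=[[0,0,0],[0,0,0],[0,0,0]])

```text
t: 8.88
tcp_pos: [0.3506, 0.2354, 0.0701]
tcp_rot: [-180.0, 0.2, 164.3]
force: [-4.7, -12.4, 41.2]
opening: 0.0641
grip_force: 48.9
```

Call:
move_arm(fingers=[50,50,50], xyz=[[0,0,2],[0,0,2],[0,0,0]], rotation=[[0,0,0],[0,0,0],[0,0,0]])

```text
t: 9.13
tcp_pos: [0.3522, 0.2351, 0.0669]
tcp_rot: [-180.0, 0.4, 164.3]
force: [-0.7, -20.6, 49.2]
opening: 0.064
grip_force: 48.2
```

Call:
move_arm(fingers=[50,50,50], xyz=[[0,0,-4],[0,0,-2],[0,0,0]], rotation=[[0,0,0],[0,0,0],[0,0,0]])

```text
t: 9.38
tcp_pos: [0.3494, 0.236, 0.0705]
tcp_rot: [180.0, 0.0, 164.4]
force: [1.5, -0.1, -2.9]
opening: 0.0638
grip_force: 47.4
```

```bash
python3 go.py .3494 .2358 .071 164.4; python3 - <<'E'
from h import *
held()
import pickle
pickle.dump({n:(calibration(n),capture(n)) for n in('side','scene','wrist')},open('k.pkl','wb'))
d=pickle.load(open('k.pkl','rb'))
out=[]
for n,p,s in(('side',(.36,.23,.06),60),('scene',(.36,.23,.06),60),('wrist',(.31,.25,.03),130)):
    c,im=d[n];u,v=proj(c,[p])[0].astype(int);x=im[max(v-s,0):v+s,max(u-s,0):u+s];print(n,u-s,v-s,x.shape);out.append(cv2.resize(x,(266,266),interpolation=cv2.INTER_CUBIC))
cv2.imwrite('pics/k1.png',np.hstack(out)[:,:,::-1])
E
```

```text
t 9.38 tcp [349.4 236.   70.5] [180.    0.  164.4] q1,q6 [23. 39.] F [ 1.5 -0.1 -2.9] op 63.8 grip 47
rot rz total -0.001 (rows 0.0); shift after rot mm [-0.09 -0.2  -0.46]
held h 0.045 [80.02 -2.5  -1.  ]
held h 0.049 [82.99 -0.5  -1.  ]
held h 0.053000000000000005 [83.77  0.   -1.  ]
side 158 140 (120, 120, 3)
scene 385 212 (120, 120, 3)
wrist 198 67 (260, 260, 3)
```

View pics/k1.png

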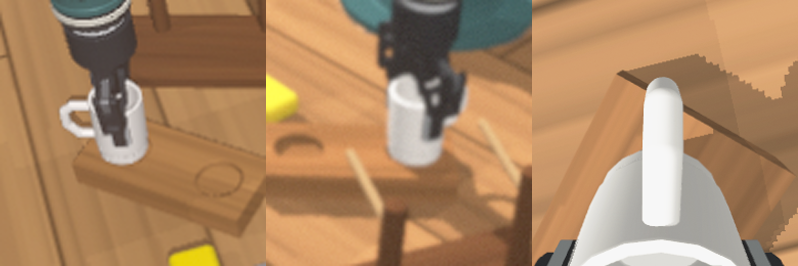

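Call:
move_arm(fingers=[50,50,85,85,85,85], xyz=[[-1,0,1],[0,0,0],[0,0,0],[0,0,0],[0,0,0],[0,0,0]], rotation=[[0,0,0],[0,0,0],[0,0,0],[0,0,0],[0,0,0],[0,0,0]])

```text
t: 10.08
tcp_pos: [0.3503, 0.2357, 0.0693]
tcp_rot: [180.0, 0.0, 164.4]
force: [0.2, -0.3, -0.1]
opening: 0.085
grip_force: 0.0
```

```bash
cat >> h.py <<'E'
def rimfree(n=1):
    """free-standing mug between open fingers: rim centre world for tops at well floor/top"""
    s=read_state();c=calibration('wrist');im=capture('wrist');g=gray(im);p=np.array(s['tcp_pos'])
    a=np.radians(s['tcp_rot'][2]);X=np.array([np.cos(a),np.sin(a)]);Y=np.array([np.sin(a),-np.cos(a)])
    th=np.radians(np.arange(-80,81,2))
    def sc(q):
        f=lambda r:samp(g,proj(c,np.c_[p[:2]+np.outer(q[0]+r*np.cos(th),X)+np.outer(q[1]+r*np.sin(th),Y),0*th+q[2]]))
        return np.mean(f(.0305)-f(.0265)*.5-f(.0345)*.5)
    for z in (.110,.115,.120,.125):
        b=max((sc((i,j,z)),i,j) for i in np.arange(-.012,.0125,.001) for j in np.arange(-.010,.0105,.001))
        print('z',z,round(b[0],1),'tool xy',np.round([b[1]*1e3,b[2]*1e3],1),'world',(p[:2]+b[1]*X+b[2]*Y).round(4))
    return c,im
E
python3 - <<'E'
from h import *
c,im=rimfree()
s=read_state();print(s['tcp_pos'],s['force'],s['opening'])
cs=calibration('side');i2=capture('side');u,v=proj(cs,[[.36,.23,.06]])[0].astype(int)
cv2.imwrite('pics/k2.png',np.hstack([im,cv2.resize(i2[v-60:v+60,u-20:u+20],(160,480),interpolation=cv2.INTER_CUBIC)])[:,:,::-1])
E
```

```text
z 0.11 70.2 tool xy [ 2. -1.] world [0.3481 0.2352]
z 0.115 83.7 tool xy [ 4. -0.] world [0.3465 0.2367]
z 0.12 87.7 tool xy [ 6. -0.] world [0.3445 0.2373]
z 0.125 78.2 tool xy [ 7. -1.] world [0.3433 0.2366]
[0.35028492 0.23565068 0.0693402 ] [-0.51305012 -0.76756701 -0.30242524] 0.08521250351528359
```

View pics/k2.png

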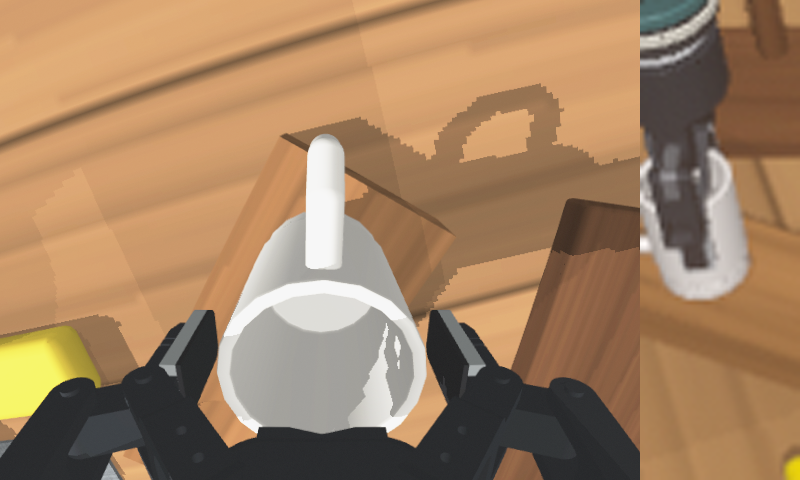

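Call:
move_arm(fingers=[85,85,50,50,50,50,50,50], xyz=[[5,0,0],[0,0,0],[0,0,0],[0,0,0],[0,0,0],[0,0,0],[0,0,0],[0,0,0]], rotation=[[0,0,0],[0,0,0],[0,0,0],[0,0,0],[0,0,0],[0,0,0],[0,0,0],[0,0,0]])

```text
t: 10.85
tcp_pos: [0.3456, 0.2369, 0.0696]
tcp_rot: [-180.0, 0.0, 164.4]
force: [-1.7, -2.4, 9.1]
opening: 0.0638
grip_force: 41.8
```

Call:
move_arm(fingers=[50,50,50,50,50], xyz=[[0,0,-2],[-2.5,0,0],[0,0,0],[0,0,1],[0,0,0]], rotation=[[0,0,0],[0,0,0],[0,0,0],[0,0,0],[0,0,0]])

```text
t: 11.27
tcp_pos: [0.3477, 0.2362, 0.07]
tcp_rot: [-180.0, -0.0, 164.4]
force: [0.1, 0.6, -3.3]
opening: 0.064
grip_force: 44.6
```

```bash
python3 go.py .3494 .2358 .071 164.4
```

```text
t 11.27 tcp [347.7 236.2  70. ] [-180.    -0.   164.4] q1,q6 [23. 39.] F [ 0.1  0.6 -3.3] op 64.0 grip 45
rot rz total -0.001 (rows 0.0); shift after rot mm [-1.71  0.06 -1.  ]
```

Call:
move_arm(fingers=[85,85,85,85,85,85], xyz=[[0,0,0],[0,0,0],[0,0,0],[0,0,0],[0,0,0],[0,0,0]], rotation=[[0,0,0],[0,0,0],[0,0,0],[0,0,0],[0,0,0],[0,0,0]])

```text
t: 11.77
tcp_pos: [0.3479, 0.2363, 0.0703]
tcp_rot: [180.0, 0.0, 164.4]
force: [0.4, -0.0, -0.6]
opening: 0.0853
grip_force: 0.0
```

```bash
python3 - <<'E'
from h import *
c,im=rimfree()
print(read_state()['tcp_pos'])
E
```

```text
z 0.11 63.7 tool xy [-3. -1.] world [0.3505 0.2345]
z 0.115 71.9 tool xy [-1. -0.] world [0.3488 0.236 ]
z 0.12 77.7 tool xy [ 1. -0.] world [0.3469 0.2366]
z 0.125 69.4 tool xy [ 3. -1.] world [0.3447 0.2362]
[0.34785399 0.23631923 0.07032506]
```

Call:
move_arm(fingers=[50,50,50,50,50], xyz=[[1,0,0],[0,0,0],[0,0,0],[0,0,0],[0,0,0]], rotation=[[0,0,0],[0,0,0],[0,0,0],[0,0,0],[0,0,0]])

```text
t: 12.23
tcp_pos: [0.3468, 0.2365, 0.0706]
tcp_rot: [-180.0, 0.0, 164.4]
force: [-1.7, -1.5, 10.5]
opening: 0.0641
grip_force: 41.4
```

Call:
move_arm(fingers=[50,50,50,50,50,50,50], xyz=[[0,0,-15],[0,0,-30],[0,0,-30],[0,0,-15],[0,0,0],[0,0,0],[0,0,0]], rotation=[[0,0,0],[0,0,0],[0,0,0],[0,0,0],[0,0,0.06],[0,0,0.06],[0,0,0]])

```text
t: 12.82
tcp_pos: [0.3468, 0.2365, 0.1604]
tcp_rot: [180.0, 0.0, 157.3]
force: [0.2, 0.8, -2.3]
opening: 0.064
grip_force: 45.6
```

```bash
python3 go.py .4422 .3263 .1616 157.5; python3 -c "
from h import *
held()"
```

```text
t 12.82 tcp [346.8 236.5 160.4] [180.    0.  157.3] q1,q6 [23. 46.] F [ 0.2  0.8 -2.3] op 64.0 grip 46
rot rz total -0.003 (rows 0.0); shift after rot mm [-53.83 119.46  -1.23]
held h 0.045 [74.14 -1.5   0.  ]
held h 0.049 [75.45 -1.    0.  ]
held h 0.053000000000000005 [68.11  0.    0.  ]
```

Call:
move_arm(fingers=[50,50,50,50,50,50,50], xyz=[[-27,0,-2],[-27,20,0],[0,33,0],[0,33,0],[0,33,0],[0,0,0],[0,0,0]], rotation=[[0,0,0],[0,0,0],[0,0,0],[0,0,0],[0,0,0],[0,0,0],[0,0,0]])

```text
t: 13.45
tcp_pos: [0.4423, 0.3268, 0.1612]
tcp_rot: [-179.9, -0.1, 157.7]
force: [-0.2, -0.7, -2.2]
opening: 0.0638
grip_force: 46.2
```

```bash
python3 go.py .4652 .3817 .1546 157.5; python3 - <<'E'
from h import *
im=capture('wrist');s=capture('side');cv2.imwrite('pics/p1.png',np.hstack([im,cv2.resize(s[60:240,180:240],(160,480))])[:,:,::-1])
E
```

```text
t 13.45 tcp [442.3 326.8 161.2] [-179.9   -0.1  157.7] q1,q6 [28. 50.] F [-0.2 -0.7 -2.2] op 63.8 grip 46
rot rz total 0.003 (rows 0.0); shift after rot mm [-0.13 59.46  6.63]
```

View pics/p1.png

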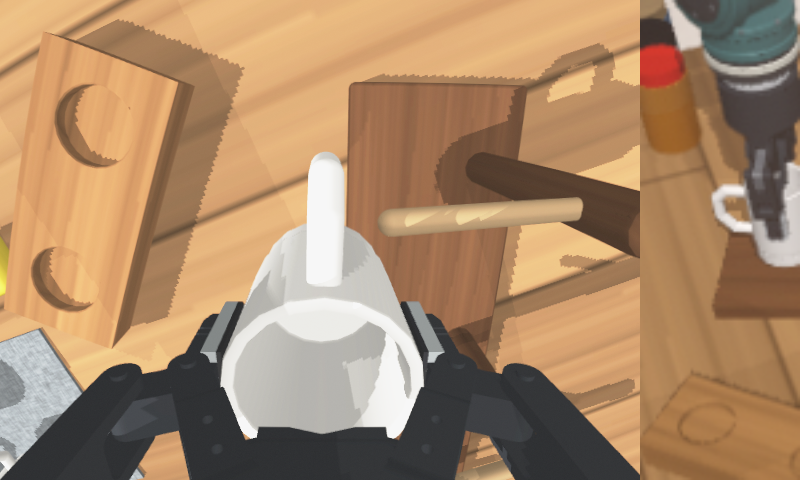

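```bash
python3 - <<'E'
from h import *
np.set_printoptions(precision=4,suppress=True)
c=calibration('wrist')
print('tip',onz(c,(384,222),.176),'loop px',proj(c,[[.4006,.3435,.1746]]))
print('well',onz(c,[(93,125),(63,279)],.035),'corners',onz(c,[(47,33),(180,80)],.035))
x=cv2.imread('pics/p1.png')[20:350,0:210];cv2.imwrite('pics/b4.png',cv2.resize(x,None,fx=1.8,fy=1.8,interpolation=cv2.INTER_CUBIC))
E
```

```text
tip [[0.4094 0.3625 0.176 ]] loop px [[325.9645 218.5687]]
well [[0.3082 0.2029 0.035 ]
 [0.401  0.1113 0.035 ]] corners [[0.2407 0.204  0.035 ]
 [0.3075 0.2756 0.035 ]]
```

Call:
move_arm(fingers=[50,50,50,50,50], xyz=[[0,15,1],[0,15,2],[0,15,2],[0,0,0],[0,0,0]], rotation=[[0,0,0],[0,0,0],[0,0,0],[0,0,0],[0,0,0]])

```text
t: 13.97
tcp_pos: [0.4592, 0.3668, 0.1571]
tcp_rot: [-180.0, -0.0, 157.5]
force: [-0.4, 0.2, -3.0]
opening: 0.0644
grip_force: 46.3
```

Call:
move_arm(fingers=[50,50,50,50], xyz=[[0,8,1],[0,8,1],[0,0,0],[0,0,0]], rotation=[[0,0,0],[0,0,0],[0,0,0],[0,0,0]])

```text
t: 14.3
tcp_pos: [0.4657, 0.3823, 0.1552]
tcp_rot: [-180.0, -0.0, 157.5]
force: [0.3, -0.5, -3.3]
opening: 0.064
grip_force: 46.3
```

Call:
move_arm(fingers=[50,50,50,50], xyz=[[0,0,4],[0,0,4],[0,0,0],[0,0,0]], rotation=[[0,0,0],[0,0,0],[0,0,0],[0,0,0]])

```text
t: 14.63
tcp_pos: [0.4654, 0.3819, 0.147]
tcp_rot: [-180.0, -0.0, 157.5]
force: [0.4, -0.6, -2.5]
opening: 0.064
grip_force: 46.3
```

```bash
python3 go.py .4652 .3817 .1546 157.5
```

```text
t 14.63 tcp [465.4 381.9 147. ] [-180.    -0.   157.5] q1,q6 [32. 54.] F [ 0.4 -0.6 -2.5] op 64.0 grip 46
rot rz total -0.000 (rows 0.0); shift after rot mm [ 0.11 -0.3  -7.64]
```

Call:
move_arm(fingers=[50,50,50,50], xyz=[[0,0,3],[0,0,2],[0,0,0],[0,0,0]], rotation=[[0,0,0],[0,0,0],[0,0,0],[0,0,0]])

```text
t: 14.97
tcp_pos: [0.4656, 0.3821, 0.1422]
tcp_rot: [-180.0, -0.0, 157.5]
force: [-0.4, -0.1, -2.8]
opening: 0.0634
grip_force: 46.3
```

Call:
move_arm(fingers=[50,50,50], xyz=[[0,0,1],[0,0,1],[0,0,0]], rotation=[[0,0,0],[0,0,0],[0,0,0]])

```text
t: 15.22
tcp_pos: [0.4656, 0.3822, 0.1401]
tcp_rot: [-180.0, -0.0, 157.5]
force: [-0.3, 0.2, -2.1]
opening: 0.0635
grip_force: 46.3
```

Call:
move_arm(fingers=[50,50,50], xyz=[[0,0,1],[0,0,1],[0,0,0]], rotation=[[0,0,0],[0,0,0],[0,0,0]])

```text
t: 15.47
tcp_pos: [0.4657, 0.3823, 0.1386]
tcp_rot: [180.0, 0.0, 157.5]
force: [-1.9, -1.2, 5.9]
opening: 0.0638
grip_force: 46.9
```

Call:
move_arm(fingers=[50,50,50], xyz=[[0,0,1],[0,0,1],[0,0,0]], rotation=[[0,0,0],[0,0,0],[0,0,0]])

```text
t: 15.72
tcp_pos: [0.4657, 0.3824, 0.1371]
tcp_rot: [179.9, 0.0, 157.5]
force: [-3.0, -2.3, 11.5]
opening: 0.0639
grip_force: 47.3
```

Call:
move_arm(fingers=[70,85,85,85,85,85], xyz=[[0,0,-1],[0,0,0],[0,0,0],[0,0,0],[0,0,0],[0,0,0]], rotation=[[0,0,0],[0,0,0],[0,0,0],[0,0,0],[0,0,0],[0,0,0]])

```text
t: 16.22
tcp_pos: [0.4657, 0.3822, 0.1372]
tcp_rot: [-180.0, -0.0, 157.5]
force: [-0.1, -0.0, 0.5]
opening: 0.0851
grip_force: 0.0
```

Call:
move_arm(fingers=[85,85,85,85,85,85,85], xyz=[[0,0,-15],[0,0,-35],[0,0,-35],[0,0,-35],[0,0,-30],[0,0,-30],[0,0,0]], rotation=[[0,0,0],[0,0,0],[0,0,0],[0,0,0],[0,0,0],[0,0,0],[0,0,0]])

```text
t: 16.8
tcp_pos: [0.4666, 0.3828, 0.3227]
tcp_rot: [179.7, 0.2, 157.5]
force: [0.5, 1.2, 0.6]
opening: 0.085
grip_force: 0.0
```

```bash
python3 go.py .40 .05 .33 157.5; python3 - <<'E'
from h import *
import pickle
d={n:(calibration(n),capture(n)) for n in('side','scene','wrist')};pickle.dump(d,open('k3.pkl','wb'))
# white pixels near rack peg 1 in side & scene views
for n in('side','scene'):
    c,im=d[n];h=cv2.cvtColor(im,cv2.COLOR_RGB2HSV);m=((h[...,1]<45)&(h[...,2]>140)).astype(np.uint8)
    u,v=proj(c,[[.42,.39,.12]])[0].astype(int);k,l,st,ce=cv2.connectedComponentsWithStats(m[v-60:v+60,u-60:u+60])
    print(n,(u,v),[(s[:5].tolist(),(q+[u-60,v-60]).round()) for s,q in zip(st[1:],ce[1:]) if s[4]>60])
    print([proj(c,[p])[0].round() for p in([.426,.403,.165],[.426,.403,.10])])
E
```

```text
t 16.8 tcp [466.6 382.8 322.7] [179.7   0.2 157.5] q1,q6 [32. 54.] F [0.5 1.2 0.6] op 85.0 grip 0
rot rz total -0.000 (rows 0.0); shift after rot mm [ -65.82 -332.92   -7.3 ]
side (np.int64(222), np.int64(142)) [([53, 39, 37, 35, 827], array([234., 136.]))]
[array([221., 126.]), array([224., 145.])]
scene (np.int64(484), np.int64(292)) [([29, 43, 48, 46, 1356], array([475., 296.]))]
[array([490., 280.]), array([487., 303.])]
```

```bash
python3 go.py .37 .14 .33 157.5
```

```text
t 16.95 tcp [465.7 382.2 316.8] [-180.    -0.   157.5] q1,q6 [32. 54.] F [ 0.7 -0.1 -0.4] op 84.8 grip 0
rot rz total -0.000 (rows 0.0); shift after rot mm [  -4.26 -260.4   -13.23]
```

Call:
move_arm(fingers=[85,85,85,85,85,85,85,85], xyz=[[0,-30,0],[0,-38,0],[0,-38,0],[0,-38,0],[0,-38,0],[0,-38,0],[0,-38,-5],[0,0,0]], rotation=[[0,0,0],[0,0,0],[0,0,0],[0,0,0],[0,0,0],[0,0,0],[0,0,0],[0,0,0]])

```text
t: 17.62
tcp_pos: [0.3642, 0.1399, 0.3221]
tcp_rot: [-179.9, -0.0, 157.3]
force: [0.4, 0.2, 0.9]
opening: 0.0849
grip_force: 0.0
```

```bash
cat >> h.py <<'E'
import pickle
PX=2000. # px/m
def rect(c,im,x0,y0,w,h,z=.035):
    """orthographic patch; col along +x, row along +y, PX px/m, origin x0,y0"""
    n,m=int(w*PX),int(h*PX);X,Y=np.meshgrid(x0+np.arange(n)/PX,y0+np.arange(m)/PX)
    uv=proj(c,np.c_[X.ravel(),Y.ravel(),0*X.ravel()+z]).astype(np.float32).reshape(m,n,2)
    return cv2.remap(im,uv[...,0],uv[...,1],cv2.INTER_LINEAR),uv
def blockpatch(c,im,x,y,yaw,w=.096,h=.226):
    n,m=int(w*PX),int(h*PX);A,B=np.meshgrid((np.arange(n)-n/2+.5)/PX,(np.arange(m)-m/2+.5)/PX)
    X=x+A*np.cos(yaw)-B*np.sin(yaw);Y=y+A*np.sin(yaw)+B*np.cos(yaw)
    uv=proj(c,np.c_[X.ravel(),Y.ravel(),0*X.ravel()+.035]).astype(np.float32).reshape(m,n,2)
    return cv2.remap(im,uv[...,0],uv[...,1],cv2.INTER_LINEAR)
E
python3 - <<'E'
from h import *
c,im=calibration('wrist'),capture('wrist');pickle.dump((c,im),open('w6.pkl','wb'))
cv2.imwrite('pics/w6.png',im[:,:,::-1])
c3,i3=pickle.load(open('w3.pkl','rb'))
T=cv2.cvtColor(blockpatch(c3,i3,.3946,.191,.7909),cv2.COLOR_RGB2GRAY).astype(float)
T=cv2.GaussianBlur(T,(0,0),2);Tn=(T-T.mean())/T.std()
G=cv2.GaussianBlur(cv2.cvtColor(im,cv2.COLOR_RGB2GRAY),(0,0),.7)
def sc(p):
    P=blockpatch(c,G,*p).astype(float);P=cv2.GaussianBlur(P,(0,0),2);return (Tn*(P-P.mean())/(P.std()+1e-6)).mean()
best=max((sc((x,y,a)),x,y,a) for x in np.arange(.335,.405,.005) for y in np.arange(.135,.2,.005) for a in np.arange(.5,1.1,.1))
r=minimize(lambda p:-sc(p),best[1:],method='Nelder-Mead',options=dict(initial_simplex=np.array(best[1:])+np.vstack([np.zeros(3),np.diag([.003,.003,.05])])))
print(best,r.x,-r.fun,np.degrees(r.x[2]));x,y,a=r.x
print('well1',x-.065*np.sin(a),y+.065*np.cos(a),'well2',x+.065*np.sin(a),y-.065*np.cos(a))
print('px',proj(c,[[x-.065*np.sin(a),y+.065*np.cos(a),.035],[x+.065*np.sin(a),y-.065*np.cos(a),.035]]), read_state()['tcp_pos'])
E
```

```text
(np.float64(0.8554064060163493), np.float64(0.36000000000000004), np.float64(0.16000000000000003), np.float64(0.7999999999999999)) [0.35743304 0.16084866 0.8055019 ] 0.9186823019956162 46.151859430658426
well1 0.3105564429486955 0.20587737005802226 well2 0.40430963843134565 0.11581995316861776
px [[358.54948541 121.16419843]
 [316.55878696 226.15739575]] [0.36556862 0.14175175 0.32191265]
```

```bash
cat >> h.py <<'E'
def wellfit(c,im,x,y,span=.006):
    """centre of well mouth (z=.035): max radial contrast (lighter outside) at r=29 mm"""
    g=cv2.GaussianBlur(cv2.cvtColor(im,cv2.COLOR_RGB2GRAY),(0,0),.8).astype(np.float32)
    def sc(q,r=.029):
        f=lambda r:samp(g,proj(c,circ(q[0],q[1],.035,r)));return np.mean(np.clip(f(r+.001)-f(r-.0015),-5,60))
    L=[(sc((x+a,y+b)),x+a,y+b) for a in np.arange(-span,span+1e-4,.0005) for b in np.arange(-span,span+1e-4,.0005)]
    L.sort(reverse=True);b=np.array(L[:5]);return b[:,0].mean().round(2),b[:,1:].mean(0).round(4),b[:,1:].std(0).round(4)
E
python3 - <<'E'
from h import *
for f,W in(('w6',[(.3106,.2059),(.4043,.1158)]),('w3',[(.3483,.2367),(.4408,.1453)])):
    c,im=pickle.load(open(f+'.pkl','rb'))
    for w in W:print(f,w,wellfit(c,im,*w))
E
```

```text
w6 (0.3106, 0.2059) (np.float64(17.18), array([0.3111, 0.2049]), array([0.0003, 0.0003]))
w6 (0.4043, 0.1158) (np.float64(22.49), array([0.404 , 0.1139]), array([0.0002, 0.0004]))
w3 (0.3483, 0.2367) (np.float64(21.95), array([0.3476, 0.2346]), array([0.0002, 0.0004]))
w3 (0.4408, 0.1453) (np.float64(22.13), array([0.44  , 0.1429]), array([0.0002, 0.0004]))
```

```bash
python3 go.py .471 -.161 .15 158.7
```

```text
t 17.67 tcp [365.6 141.8 321.9] [-180.    -0.   157.3] q1,q6 [ 9. 32.] F [-0.7  0.2 -0.4] op 84.9 grip 0
rot rz total -0.025 (rows 0.2); shift after rot mm [-208.2  -243.77  171.91]
```

Call:
move_arm(fingers=[85,85,85,85,85,85,85,85], xyz=[[0,0,0],[-22,-26,0],[-25,-30,0],[-26,-30,0],[-26,-30,10],[-26,-30,20],[-26,-30,30],[-26,-30,30]], rotation=[[0,0,-0.025],[0,0,0],[0,0,0],[0,0,0],[0,0,0],[0,0,0],[0,0,0],[0,0,0]])

```text
t: 18.33
tcp_pos: [0.4539, -0.0986, 0.2414]
tcp_rot: [180.0, -0.0, 159.1]
force: [0.5, 0.2, 0.4]
opening: 0.0848
grip_force: 0.0
```

Call:
move_arm(fingers=[85,85,85,85], xyz=[[-26,-30,30],[-5,-8,20],[0,0,0],[0,0,0]], rotation=[[0,0,0],[0,0,0],[0,0,0],[0,0,0]])

```text
t: 18.67
tcp_pos: [0.4657, -0.1372, 0.1968]
tcp_rot: [180.0, -0.2, 159.0]
force: [-0.5, 0.4, 0.1]
opening: 0.0848
grip_force: 0.0
```

```bash
python3 go.py .471 -.161 .036 158.7; python3 - <<'E'
from h import *
c=calibration('wrist');g=gray(capture('wrist'))
print(fitrim([(c,g)],(.471,-.161,.088),.088))
E
```

```text
t 18.67 tcp [ 465.7 -137.2  196.8] [180.   -0.2 159. ] q1,q6 [-26.  -5.] F [-0.5  0.4  0.1] op 84.8 grip 0
rot rz total 0.005 (rows 0.0); shift after rot mm [-13.57 -20.26 160.79]
(array([ 0.47088767, -0.16177625,  0.088     ]), np.float64(71.36796569824219))
```

Call:
move_arm(fingers=[85,85,85,85,85,85,85,85], xyz=[[-14,-21,10],[0,0,20],[0,0,35],[0,0,35],[0,0,35],[0,0,20],[0,0,5],[0,0,0]], rotation=[[0,0,0],[0,0,0],[0,0,0],[0,0,0],[0,0,0],[0,0,0],[0,0,0],[0,0,0]])

```text
t: 19.38
tcp_pos: [0.4716, -0.1616, 0.0383]
tcp_rot: [180.0, -0.0, 159.0]
force: [0.1, -1.4, -1.2]
opening: 0.0849
grip_force: 0.0
```

```bash
python3 go.py .471 -.1613 .036 158.7
```

```text
t 19.38 tcp [ 471.6 -161.6   38.3] [180.  -0. 159.] q1,q6 [-28.  -7.] F [ 0.1 -1.4 -1.2] op 84.9 grip 0
rot rz total 0.006 (rows 0.0); shift after rot mm [0.66 0.1  2.32]
```

Call:
move_arm(fingers=[50,50,50,50,50,50], xyz=[[1,0,2],[0,0,0],[0,0,0],[0,0,0],[0,0,0],[0,0,0]], rotation=[[0,0,0],[0,0,0],[0,0,0],[0,0,0],[0,0,0],[0,0,0]])

```text
t: 19.88
tcp_pos: [0.4715, -0.1624, 0.038]
tcp_rot: [180.0, 0.2, 159.0]
force: [-0.2, 3.8, 6.1]
opening: 0.0642
grip_force: 42.5
```

Call:
move_arm(fingers=[50,50,50,50,50,50,50], xyz=[[0,0,-10],[0,0,-30],[0,0,-35],[0,0,-35],[0,0,-20],[0,0,0],[0,0,0]], rotation=[[0,0,0],[0,0,0],[0,0,0],[0,0,0],[0,0,0],[0,0,0],[0,0,0]])

```text
t: 20.47
tcp_pos: [0.471, -0.1626, 0.1676]
tcp_rot: [-180.0, 0.2, 158.9]
force: [-0.4, 0.4, -3.9]
opening: 0.064
grip_force: 46.1
```

```bash
python3 go.py .3111 .2049 .1 158.7; python3 -c "
from h import *
held()"
```

```text
t 20.47 tcp [ 471.  -162.6  167.6] [-180.     0.2  158.9] q1,q6 [-28.  -7.] F [-0.4  0.4 -3.9] op 64.0 grip 46
rot rz total 0.004 (rows 0.0); shift after rot mm [282.5  284.26  67.6 ]
held h 0.045 [85.26 -1.5   0.  ]
held h 0.049 [83.98  0.    0.  ]
held h 0.053000000000000005 [75.32  0.5   0.  ]
```

Call:
move_arm(fingers=[50,50,50,50,50,50,50,50], xyz=[[20,20,0],[28,28,0],[28,28,0],[28,28,0],[28,28,0],[28,28,0],[28,28,0],[28,28,0]], rotation=[[0,0,0],[0,0,0],[0,0,0],[0,0,0],[0,0,0],[0,0,0],[0,0,0],[0,0,0]])

```text
t: 21.18
tcp_pos: [0.3445, 0.1181, 0.1651]
tcp_rot: [-180.0, -0.1, 158.9]
force: [1.7, 0.4, -2.6]
opening: 0.0638
grip_force: 46.1
```

Call:
move_arm(fingers=[50,50,50,50,50,50], xyz=[[28,28,0],[28,28,10],[10,12,20],[0,0,30],[0,0,0],[0,0,0]], rotation=[[0,0,0],[0,0,0],[0,0,0],[0,0,0],[0,0,0],[0,0,0]])

```text
t: 21.68
tcp_pos: [0.3078, 0.2035, 0.1052]
tcp_rot: [-179.8, -0.2, 159.0]
force: [0.9, -1.5, -2.0]
opening: 0.0642
grip_force: 47.0
```

```bash
python3 go.py .3111 .2049 .075 158.9; python3 - <<'E'
from h import *
c,im=calibration('wrist'),capture('wrist');pickle.dump((c,im),open('w7.pkl','wb'))
print(wellfit(c,im,.404,.1139))
E
```

```text
t 21.68 tcp [307.8 203.5 105.2] [-179.8   -0.2  159. ] q1,q6 [21. 42.] F [ 0.9 -1.5 -2. ] op 64.2 grip 47
rot rz total 0.001 (rows 0.0); shift after rot mm [-2.56  2.52 30.22]
(np.float64(1.2), array([0.4038, 0.1085]), array([0.0002, 0.0004]))
```

Call:
move_arm(fingers=[50,50,50,50,50], xyz=[[-2.5,2.5,10],[0,0,10],[0,0,7],[0,0,0],[0,0,0]], rotation=[[0,0,0],[0,0,0],[0,0,0],[0,0,0],[0,0,0]])

```text
t: 22.15
tcp_pos: [0.3129, 0.2052, 0.0797]
tcp_rot: [180.0, 0.0, 158.9]
force: [-0.1, -0.6, -1.6]
opening: 0.0638
grip_force: 46.9
```

```bash
python3 go.py .3111 .2049 .073 158.9
```

```text
t 22.15 tcp [312.9 205.2  79.7] [180.    0.  158.9] q1,q6 [21. 42.] F [-0.1 -0.6 -1.6] op 63.8 grip 47
rot rz total -0.000 (rows 0.0); shift after rot mm [ 1.61 -0.92  6.73]
```

Call:
move_arm(fingers=[50,50,50,50,50], xyz=[[1.6,-0.9,2],[0,0,2],[0,0,1.5],[0,0,0],[0,0,0]], rotation=[[0,0,0],[0,0,0],[0,0,0],[0,0,0],[0,0,0]])

```text
t: 22.57
tcp_pos: [0.3108, 0.2052, 0.0737]
tcp_rot: [-180.0, -0.0, 158.9]
force: [-1.0, 0.3, -3.4]
opening: 0.0639
grip_force: 47.0
```

Call:
move_arm(fingers=[50,50,50,50], xyz=[[0,0,1],[0,0,1],[0,0,0],[0,0,0]], rotation=[[0,0,0],[0,0,0],[0,0,0],[0,0,0]])

```text
t: 22.9
tcp_pos: [0.3108, 0.2052, 0.0716]
tcp_rot: [-180.0, -0.0, 158.9]
force: [-0.5, -0.3, -3.4]
opening: 0.0639
grip_force: 47.0
```

Call:
move_arm(fingers=[50,50,50], xyz=[[0,0,1],[0,0,0],[0,0,0]], rotation=[[0,0,0],[0,0,0],[0,0,0]])

```text
t: 23.15
tcp_pos: [0.3108, 0.2052, 0.0706]
tcp_rot: [-180.0, -0.0, 158.9]
force: [0.2, 0.1, -2.6]
opening: 0.0636
grip_force: 47.0
```

Call:
move_arm(fingers=[50,50,50,50], xyz=[[0,0,1.5],[0,0,1.5],[0,0,0],[0,0,0]], rotation=[[0,0,0],[0,0,0],[0,0,0],[0,0,0]])

```text
t: 23.48
tcp_pos: [0.3107, 0.2052, 0.0676]
tcp_rot: [-180.0, -0.0, 158.9]
force: [-0.4, -0.7, -3.0]
opening: 0.0642
grip_force: 47.0
```

Call:
move_arm(fingers=[50,50,50,50], xyz=[[0,0,1.5],[0,0,1],[0,0,0],[0,0,0]], rotation=[[0,0,0],[0,0,0],[0,0,0],[0,0,0]])

```text
t: 23.82
tcp_pos: [0.3108, 0.2052, 0.0651]
tcp_rot: [-180.0, -0.0, 158.9]
force: [-0.0, 0.1, -3.3]
opening: 0.0636
grip_force: 47.0
```

It is entering the well. Finish, release, retreat.

Call:
move_arm(fingers=[50,50,50,50], xyz=[[0,0,1],[0,0,0.5],[0,0,0],[0,0,0]], rotation=[[0,0,0],[0,0,0],[0,0,0],[0,0,0]])

```text
t: 24.15
tcp_pos: [0.3108, 0.2052, 0.0637]
tcp_rot: [-180.0, -0.0, 158.9]
force: [0.5, 0.1, -2.6]
opening: 0.0637
grip_force: 47.0
```

Call:
move_arm(fingers=[85,85,85,85,85], xyz=[[0,0,0],[0,0,0],[0,0,0],[0,0,0],[0,0,0]], rotation=[[0,0,0],[0,0,0],[0,0,0],[0,0,0],[0,0,0]])

```text
t: 24.57
tcp_pos: [0.3109, 0.2053, 0.0637]
tcp_rot: [180.0, 0.0, 158.9]
force: [0.2, -0.4, 0.3]
opening: 0.085
grip_force: 0.0
```

```bash
python3 go.py .3111 .2049 .073 158.9;python3 -c "
from h import *
rimfree()"
```

```text
t 24.57 tcp [310.9 205.3  63.7] [180.    0.  158.9] q1,q6 [21. 42.] F [ 0.2 -0.4  0.3] op 85.0 grip 0
rot rz total 0.000 (rows 0.0); shift after rot mm [-0.31 -0.27 -9.25]
z 0.11 67.9 tool xy [ 1. -0.] world [0.31   0.2056]
z 0.115 58.9 tool xy [ 1. -0.] world [0.31   0.2056]
z 0.12 38.5 tool xy [ 3. -0.] world [0.3081 0.2063]
z 0.125 25.5 tool xy [ 6. -1.] world [0.305  0.2065]
```

Call:
move_arm(fingers=[85,85,85,85,85,85,85,85], xyz=[[0,0,-10],[0,0,-30],[0,0,-35],[0,0,-35],[0,0,-35],[0,0,-20],[0,0,0],[0,0,0]], rotation=[[0,0,0],[0,0,0],[0,0,0],[0,0,0],[0,0,0],[0,0,0],[0,0,0],[0,0,0]])

```text
t: 25.28
tcp_pos: [0.3113, 0.2054, 0.2293]
tcp_rot: [179.9, 0.1, 158.9]
force: [-0.4, -0.5, -0.9]
opening: 0.0848
grip_force: 0.0
```

```bash
python3 go.py .5987 -.1018 .16 169;python3 - <<'E'
from h import *
c=calibration('wrist');im=capture('wrist');g=gray(im)
for z in(.105,.11,.115,.12,.125):print(z,fitrim([(c,g)],(.311,.205,z),z,.008))
print(wellfit(c,im,.404,.1139))
E
```

```text
t 25.28 tcp [311.3 205.4 229.3] [179.9   0.1 158.9] q1,q6 [21. 42.] F [-0.4 -0.5 -0.9] op 84.8 grip 0
rot rz total -0.176 (rows 1.4); shift after rot mm [-340.76 -246.74   69.27]
0.105 (array([0.31119324, 0.20469634, 0.105     ]), np.float64(90.8247299194336))
0.11 (array([0.30964894, 0.20542807, 0.11      ]), np.float64(84.89459991455078))
0.115 (array([0.30817696, 0.20600783, 0.115     ]), np.float64(63.37482833862305))
0.12 (array([0.30547802, 0.20730655, 0.12      ]), np.float64(32.357975006103516))
0.125 (array([0.30310726, 0.20990512, 0.125     ]), np.float64(24.881025314331055))
(np.float64(26.03), array([0.4032, 0.1133]), array([0.0002, 0.0004]))
```

Call:
move_arm(fingers=[85,85,85,85,85,85,85,85], xyz=[[0,0,0],[0,0,0],[-26,-19,0],[-34,-24,0],[-34,-24,0],[-34,-24,0],[-34,-24,0],[-34,-24,0]], rotation=[[0,0,-0.088],[0,0,-0.088],[0,0,0],[0,0,0],[0,0,0],[0,0,0],[0,0,0],[0,0,0]])

```text
t: 26.0
tcp_pos: [0.4771, 0.0295, 0.2272]
tcp_rot: [-180.0, -0.1, 169.0]
force: [1.4, 0.9, 1.0]
opening: 0.0852
grip_force: 0.0
```

Call:
move_arm(fingers=[85,85,85,85,85,85,85], xyz=[[-34,-24,0],[-34,-24,0],[-34,-24,0],[-34,-24,15],[-14,-12,20],[0,0,0],[0,0,0]], rotation=[[0,0,0],[0,0,0],[0,0,0],[0,0,0],[0,0,0],[0,0,0],[0,0,0]])

```text
t: 26.58
tcp_pos: [0.6008, -0.1019, 0.1917]
tcp_rot: [180.0, -0.3, 168.9]
force: [-0.9, 0.7, 0.8]
opening: 0.085
grip_force: 0.0
```

```bash
python3 - <<'E'
from h import *
from go import plan
c=calibration('wrist');g=gray(capture('wrist'))
r=fitrim([(c,g)],(.5987,-.1018,.088),.088);print(r);plan(r[0][0],r[0][1],.038,169)
E
```

```text
(array([ 0.6 , -0.1 ,  0.09]), np.float64(65.84848022460938))
t 26.63 tcp [ 600.9 -101.2  193.2] [180.   -0.2 169. ] q1,q6 [-17.  -6.] F [-0.2  0.3 -0.4] op 85.4 grip 0
rot rz total -0.000 (rows 0.0); shift after rot mm [  1.87  -1.35 155.18]
```

Call:
move_arm(fingers=[85,85,85,85,85,85,85], xyz=[[2,-1,20],[0,0,35],[0,0,35],[0,0,35],[0,0,20],[0,0,10],[0,0,0]], rotation=[[0,0,0],[0,0,0],[0,0,0],[0,0,0],[0,0,0],[0,0,0],[0,0,0]])

```text
t: 27.22
tcp_pos: [0.5983, -0.101, 0.0385]
tcp_rot: [180.0, -0.1, 169.1]
force: [0.5, 0.1, 0.5]
opening: 0.0851
grip_force: 0.0
```

Call:
move_arm(fingers=[50,50,50,50,50,50], xyz=[[0,0,0],[0,0,0],[0,0,0],[0,0,0],[0,0,0],[0,0,0]], rotation=[[0,0,0],[0,0,0],[0,0,0],[0,0,0],[0,0,0],[0,0,0]])

```text
t: 27.72
tcp_pos: [0.6006, -0.1022, 0.0418]
tcp_rot: [-180.0, 0.2, 169.0]
force: [-0.9, 1.1, 5.7]
opening: 0.064
grip_force: 44.6
```

Call:
move_arm(fingers=[50,50,50,50,50,50,50], xyz=[[0,0,-10],[0,0,-30],[0,0,-35],[0,0,-35],[0,0,-20],[0,0,0],[0,0,0]], rotation=[[0,0,0],[0,0,0],[0,0,0],[0,0,0],[0,0,0],[0,0,0],[0,0,0]])

```text
t: 28.3
tcp_pos: [0.6002, -0.1022, 0.1716]
tcp_rot: [-180.0, 0.2, 169.0]
force: [0.2, -0.3, -2.7]
opening: 0.064
grip_force: 45.3
```

```bash
python3 go.py .4032 .1133 .078 169; python3 -c "
from h import *
held()"
```

```text
t 28.3 tcp [ 600.2 -102.2  171.6] [-180.     0.2  169. ] q1,q6 [-17.  -6.] F [ 0.2 -0.3 -2.7] op 64.0 grip 45
rot rz total 0.000 (rows 0.0); shift after rot mm [234.52 173.97  93.62]
held h 0.045 [92.37 -0.5   0.  ]
held h 0.049 [87.4  0.5 -1. ]
held h 0.053000000000000005 [62.23  2.    0.  ]
```

Call:
move_arm(fingers=[50,50,50,50,50,50,50,50], xyz=[[22,16,0],[30,22,0],[32,24,0],[32,24,0],[32,24,0],[32,24,0],[30,22,0],[22,16,10]], rotation=[[0,0,0],[0,0,0],[0,0,0],[0,0,0],[0,0,0],[0,0,0],[0,0,0],[0,0,0]])

```text
t: 29.02
tcp_pos: [0.4022, 0.1125, 0.1597]
tcp_rot: [180.0, -0.0, 169.0]
force: [0.8, 0.1, -0.8]
opening: 0.0642
grip_force: 45.3
```

Call:
move_arm(fingers=[50,50,50,50,50,50], xyz=[[2,2,25],[0,0,25],[0,0,20],[0,0,8],[0,0,0],[0,0,0]], rotation=[[0,0,0],[0,0,0],[0,0,0],[0,0,0],[0,0,0],[0,0,0]])

```text
t: 29.52
tcp_pos: [0.4028, 0.1133, 0.0816]
tcp_rot: [-180.0, -0.1, 169.0]
force: [0.2, 1.3, -2.2]
opening: 0.0639
grip_force: 45.3
```

```bash
python3 go.py .4032 .1133 .076 169
```

```text
t 29.52 tcp [402.8 113.3  81.6] [-180.    -0.1  169. ] q1,q6 [ 5. 16.] F [ 0.2  1.3 -2.2] op 63.9 grip 45
rot rz total -0.000 (rows 0.0); shift after rot mm [-0.39  0.11  5.62]
```

Call:
move_arm(fingers=[50,50,50,50,50], xyz=[[-0.4,0,3],[0,0,2],[0,0,1],[0,0,0],[0,0,0]], rotation=[[0,0,0],[0,0,0],[0,0,0],[0,0,0],[0,0,0]])

```text
t: 29.93
tcp_pos: [0.4035, 0.1133, 0.0757]
tcp_rot: [180.0, 0.0, 169.0]
force: [-0.4, -0.0, -1.8]
opening: 0.0644
grip_force: 45.3
```

Call:
move_arm(fingers=[50,50,50,50], xyz=[[0,0,1],[0,0,1],[0,0,0],[0,0,0]], rotation=[[0,0,0],[0,0,0],[0,0,0],[0,0,0]])

```text
t: 30.27
tcp_pos: [0.4034, 0.1133, 0.0735]
tcp_rot: [180.0, 0.0, 169.0]
force: [0.3, -0.9, -1.5]
opening: 0.064
grip_force: 45.3
```

Call:
move_arm(fingers=[50,50,50], xyz=[[0,0,1],[0,0,0],[0,0,0]], rotation=[[0,0,0],[0,0,0],[0,0,0]])

```text
t: 30.52
tcp_pos: [0.4035, 0.1133, 0.0725]
tcp_rot: [180.0, 0.0, 169.0]
force: [0.6, 1.0, -2.3]
opening: 0.0638
grip_force: 45.3
```

Call:
move_arm(fingers=[50,50,50], xyz=[[0,0,1],[0,0,0],[0,0,0]], rotation=[[0,0,0],[0,0,0],[0,0,0]])

```text
t: 30.77
tcp_pos: [0.4035, 0.1133, 0.0715]
tcp_rot: [180.0, 0.0, 169.0]
force: [1.8, 0.5, -1.5]
opening: 0.0641
grip_force: 45.3
```

Call:
move_arm(fingers=[50,50,50], xyz=[[0,0,1],[0,0,0],[0,0,0]], rotation=[[0,0,0],[0,0,0],[0,0,0]])

```text
t: 31.02
tcp_pos: [0.4034, 0.1133, 0.0705]
tcp_rot: [180.0, -0.0, 169.0]
force: [1.5, 0.6, -2.3]
opening: 0.0641
grip_force: 45.3
```

Call:
move_arm(fingers=[50,50,50], xyz=[[0,0,1],[0,0,1],[0,0,0]], rotation=[[0,0,0],[0,0,0],[0,0,0]])

```text
t: 31.27
tcp_pos: [0.4034, 0.1133, 0.0684]
tcp_rot: [180.0, -0.0, 169.0]
force: [1.5, 2.1, -1.8]
opening: 0.0641
grip_force: 45.3
```

Call:
move_arm(fingers=[50,50,50], xyz=[[0,0,1],[0,0,1],[0,0,0]], rotation=[[0,0,0],[0,0,0],[0,0,0]])

```text
t: 31.52
tcp_pos: [0.4034, 0.1133, 0.0664]
tcp_rot: [180.0, -0.0, 169.0]
force: [1.5, 1.4, -2.7]
opening: 0.0642
grip_force: 45.3
```

Call:
move_arm(fingers=[50,50,50], xyz=[[0,0,1],[0,0,0],[0,0,0]], rotation=[[0,0,0],[0,0,0],[0,0,0]])

```text
t: 31.77
tcp_pos: [0.4034, 0.1133, 0.0655]
tcp_rot: [180.0, -0.0, 169.0]
force: [1.4, 1.4, -2.7]
opening: 0.0636
grip_force: 45.3
```

Call:
move_arm(fingers=[50,85,85,85,85,85], xyz=[[0,0,1],[0,0,0],[0,0,0],[0,0,0],[0,0,0],[0,0,0]], rotation=[[0,0,0],[0,0,0],[0,0,0],[0,0,0],[0,0,0],[0,0,0]])

```text
t: 32.27
tcp_pos: [0.4033, 0.1132, 0.0645]
tcp_rot: [-180.0, -0.0, 169.0]
force: [0.0, 0.3, -0.2]
opening: 0.0851
grip_force: 0.0
```

Call:
move_arm(fingers=[85,85,85,85,85,85,85,85], xyz=[[0,0,-10],[0,0,-30],[0,0,-35],[0,0,-35],[0,0,-35],[0,0,-20],[0,0,0],[0,0,0]], rotation=[[0,0,0],[0,0,0],[0,0,0],[0,0,0],[0,0,0],[0,0,0],[0,0,0],[0,0,0]])

```text
t: 32.93
tcp_pos: [0.4038, 0.1133, 0.2302]
tcp_rot: [180.0, 0.1, 169.0]
force: [-0.0, 0.7, -0.0]
opening: 0.085
grip_force: 0.0
```

```bash
python3 go.py .5945 -.2296 .19 149.5;python3 - <<'E'
from h import *
c=calibration('wrist');im=capture('wrist');g=gray(im)
for w in((.4033,.1133),(.3100,.2053)):
    for z in(.105,.11,.115,.12):print(z,fitrim([(c,g)],(*w,z),z,.008))
d={n:(calibration(n),capture(n)) for n in('side','scene')};pickle.dump(d,open('k4.pkl','wb'))
for n in d:
    c,im=d[n];h=cv2.cvtColor(im,cv2.COLOR_RGB2HSV);m=((h[...,1]<45)&(h[...,2]>140)).astype(np.uint8)
    u,v=proj(c,[[.42,.39,.12]])[0].astype(int);k,l,st,ce=cv2.connectedComponentsWithStats(m[v-60:v+60,u-60:u+60])
    print(n,[(s[:5].tolist(),(q+[u-60,v-60]).round()) for s,q in zip(st[1:],ce[1:]) if s[4]>60])
E
```

```text
t 32.93 tcp [403.8 113.3 230.2] [180.    0.1 169. ] q1,q6 [ 5. 15.] F [-0.   0.7 -0. ] op 85.0 grip 0
rot rz total 0.341 (rows 2.7); shift after rot mm [-338.33 -198.68   40.16]
0.105 (array([0.40332214, 0.11279163, 0.105     ]), np.float64(86.89681243896484))
0.11 (array([0.40179971, 0.11321699, 0.11      ]), np.float64(81.54347229003906))
0.115 (array([0.40019384, 0.11353825, 0.115     ]), np.float64(60.898643493652344))
0.12 (array([0.39725142, 0.11450587, 0.12      ]), np.float64(32.1744499206543))
0.105 (array([0.30961494, 0.20629349, 0.105     ]), np.float64(78.49333190917969))
0.11 (array([0.30980791, 0.20502452, 0.11      ]), np.float64(76.91091918945312))
0.115 (array([0.31007919, 0.20338693, 0.115     ]), np.float64(62.97185516357422))
0.12 (array([0.30944007, 0.20012275, 0.12      ]), np.float64(38.8487548828125))
side [([39, 20, 43, 19, 186], array([224., 115.])), ([49, 58, 11, 15, 80], array([216., 148.])), ([15, 108, 36, 12, 273], array([198., 197.]))]
scene [([15, 7, 37, 37, 917], array([454., 256.])), ([37, 46, 42, 43, 1069], array([481., 300.]))]
```

Call:
move_arm(fingers=[85,85,85,85,85,85,85,85], xyz=[[0,0,0],[0,0,0],[0,0,0],[-26,-15,0],[-34,-20,0],[-34,-20,0],[-34,-20,0],[-34,-20,0]], rotation=[[0,0,0.114],[0,0,0.114],[0,0,0.114],[0,0,0],[0,0,0],[0,0,0],[0,0,0],[0,0,0]])

```text
t: 33.75
tcp_pos: [0.4946, -0.0527, 0.2285]
tcp_rot: [-180.0, -0.1, 149.4]
force: [0.4, 0.8, 0.7]
opening: 0.0851
grip_force: 0.0
```

Call:
move_arm(fingers=[85,85,85,85,85,85,85,85], xyz=[[-34,-20,0],[-34,-20,0],[-34,-20,0],[-34,-20,10],[-30,-18,15],[-10,-6,10],[0,0,0],[0,0,0]], rotation=[[0,0,0],[0,0,0],[0,0,0],[0,0,0],[0,0,0],[0,0,0],[0,0,0],[0,0,0]])

```text
t: 34.42
tcp_pos: [0.5924, -0.2297, 0.1929]
tcp_rot: [180.0, -0.2, 149.4]
force: [-0.4, 0.7, 1.2]
opening: 0.0851
grip_force: 0.0
```

```bash
python3 - <<'E'
from h import *
from go import plan
c=calibration('wrist');g=gray(capture('wrist'))
r=fitrim([(c,g)],(.5945,-.2296,.088),.088);print(r[0].round(4),r[1]);plan(r[0][0],r[0][1],.038,149.5)
E
```

```text
[ 0.59 -0.23  0.09] 70.8316879272461
t 34.47 tcp [ 592.5 -229.2  194.1] [180.   -0.1 149.4] q1,q6 [-28.   2.] F [-0.2 -0.1  1.2] op 85.3 grip 0
rot rz total -0.001 (rows 0.0); shift after rot mm [ -2.46   0.15 156.11]
```

Call:
move_arm(fingers=[85,85,85,85,85,85,85], xyz=[[-1,0,20],[0,0,35],[0,0,35],[0,0,35],[0,0,20],[0,0,11],[0,0,0]], rotation=[[0,0,0],[0,0,0],[0,0,0],[0,0,0],[0,0,0],[0,0,0],[0,0,0]])

```text
t: 35.05
tcp_pos: [0.5926, -0.2285, 0.0371]
tcp_rot: [-180.0, -0.2, 149.5]
force: [-0.7, 0.1, 0.6]
opening: 0.0853
grip_force: 0.0
```

Call:
move_arm(fingers=[50,50,50,50,50,50], xyz=[[0,0,0],[0,0,0],[0,0,0],[0,0,0],[0,0,0],[0,0,0]], rotation=[[0,0,0],[0,0,0],[0,0,0],[0,0,0],[0,0,0],[0,0,0]])

```text
t: 35.55
tcp_pos: [0.5949, -0.2303, 0.0406]
tcp_rot: [179.9, 0.1, 149.4]
force: [-0.5, 3.8, 9.2]
opening: 0.0639
grip_force: 45.0
```

Call:
move_arm(fingers=[50,50,50,50,50,50,50,50], xyz=[[0,0,-10],[0,0,-30],[0,0,-35],[0,0,-35],[0,0,-35],[0,0,-20],[0,0,0],[0,0,0]], rotation=[[0,0,0],[0,0,0],[0,0,0],[0,0,0],[0,0,0],[0,0,0],[0,0,0],[0,0,0]])

```text
t: 36.22
tcp_pos: [0.5944, -0.2307, 0.2053]
tcp_rot: [-180.0, 0.2, 149.4]
force: [-0.3, 0.3, -3.1]
opening: 0.0635
grip_force: 45.6
```

```bash
python3 go.py .5807 .2683 .18 157.5; python3 -c "
from h import *
held()"
```

```text
t 36.22 tcp [ 594.4 -230.7  205.3] [-180.     0.2  149.4] q1,q6 [-29.   2.] F [-0.3  0.3 -3.1] op 63.5 grip 46
rot rz total -0.141 (rows 1.1); shift after rot mm [203.6  455.78  25.27]
held h 0.045 [76.75 -1.5   0.  ]
held h 0.049 [75.3 -0.5  0. ]
held h 0.053000000000000005 [59.01  0.    0.  ]
```

Call:
move_arm(fingers=[50,50,50,50,50,50,50,50], xyz=[[0,0,0],[0,0,0],[12,27,0],[16,36,0],[16,36,0],[16,36,0],[16,36,0],[16,36,0]], rotation=[[0,0,-0.07],[0,0,-0.07],[0,0,0],[0,0,0],[0,0,0],[0,0,0],[0,0,0],[0,0,0]])

```text
t: 36.93
tcp_pos: [0.5873, -0.0022, 0.2023]
tcp_rot: [-180.0, -0.1, 157.4]
force: [1.4, -0.1, -1.9]
opening: 0.064
grip_force: 45.7
```

Call:
move_arm(fingers=[50,50,50,50,50,50,50,50], xyz=[[16,36,0],[16,36,0],[16,36,0],[16,36,0],[16,36,0],[16,36,0],[12,20,15],[0,0,0]], rotation=[[0,0,0],[0,0,0],[0,0,0],[0,0,0],[0,0,0],[0,0,0],[0,0,0],[0,0,0]])

```text
t: 37.6
tcp_pos: [0.5769, 0.2592, 0.1848]
tcp_rot: [-179.9, -0.2, 157.7]
force: [-0.6, -0.2, -3.2]
opening: 0.0643
grip_force: 45.8
```

```bash
python3 go.py .5807 .2683 .1646 157.5
```

```text
t 37.6 tcp [576.9 259.2 184.8] [-179.9   -0.2  157.7] q1,q6 [17. 39.] F [-0.6 -0.2 -3.2] op 64.3 grip 46
rot rz total 0.003 (rows 0.0); shift after rot mm [-0.02  9.8  20.21]
```

Call:
move_arm(fingers=[50,50,50,50,50], xyz=[[0,0,10],[0,0,9],[0,0,0],[0,0,0],[0,0,0]], rotation=[[0,0,0],[0,0,0],[0,0,0],[0,0,0],[0,0,0]])

```text
t: 38.02
tcp_pos: [0.5795, 0.2544, 0.1697]
tcp_rot: [-180.0, 0.0, 157.4]
force: [-0.3, 0.2, -1.8]
opening: 0.0638
grip_force: 45.8
```

```bash
python3 go.py .6037 .3237 .1566 157.5; python3 - <<'E'
from h import *
c=calibration('wrist');im=capture('wrist');g=cv2.cvtColor(im,cv2.COLOR_RGB2GRAY).astype(np.float32)
s=read_state();p=np.array(s['tcp_pos']);d=np.array([.383,.924])
# refine peg 2 lateral: bright peg vs dark base across the axis, several stations
n=np.array([-.924,.383])
for st in(5,15,25,35):
    b=np.array([.564,.3455])-d*st/1e3; z=.165+st/1e3*np.tan(np.radians(15))
    L=np.arange(-15,15.1,.5);v=samp(g,proj(c,np.c_[b+np.outer(L/1e3,n),0*L+z]));
    print(st,v.round().astype(int)[::2])
E
```

```text
t 38.02 tcp [579.5 254.4 169.7] [-180.     0.   157.4] q1,q6 [16. 39.] F [-0.3  0.2 -1.8] op 63.8 grip 46
rot rz total -0.002 (rows 0.0); shift after rot mm [ 4.18 73.26 13.1 ]
5 [111 111 111 111 111 112 111 111 111 116 149 158 164 174 209 214 207 193
 171 148  87  82  81  62  61  63  64  64  67  67  65]
15 [114 113 113 114 114 114 115 115 115 119 150 207 207 215 217 214 207 192
 171 148  81  81  83  83  83  84  75  62  61  62  63]
25 [114 116 116 115 115 116 117 116 116 126 150 154 156 165 169 167 190 172
 149 126  82  81  80  81  81  80  80  81  81  81  82]
35 [122 122 122 122 122 123 123 122 122 132 150 154 156 165 196 199 189 171
 148 128 123 123 123 123 123 123 122 115 122 123 123]
```

Call:
move_arm(fingers=[50,50,50,50,50,50], xyz=[[5,0,5],[0,15,1],[0,18,2],[0,15,2],[0,0,0],[0,0,0]], rotation=[[0,0,0],[0,0,0],[0,0,0],[0,0,0],[0,0,0],[0,0,0]])

```text
t: 38.57
tcp_pos: [0.5929, 0.3019, 0.1591]
tcp_rot: [-180.0, -0.0, 157.5]
force: [0.4, -0.2, -2.9]
opening: 0.064
grip_force: 46.1
```

```bash
python3 go.py .6028 .3241 .1560 157.5
```

```text
t 38.57 tcp [592.9 301.9 159.1] [-180.    -0.   157.5] q1,q6 [20. 42.] F [ 0.4 -0.2 -2.9] op 64.0 grip 46
rot rz total -0.000 (rows 0.0); shift after rot mm [-0.68 24.34  3.15]
```

Call:
move_arm(fingers=[50,50,50,50,50,50,50], xyz=[[0,12,2],[0,12,2],[0,0,0],[0,0,4],[0,0,4],[0,0,0],[0,0,0]], rotation=[[0,0,0],[0,0,0],[0,0,0],[0,0,0],[0,0,0],[0,0,0],[0,0,0]])

```text
t: 39.15
tcp_pos: [0.6019, 0.3231, 0.1474]
tcp_rot: [-180.0, -0.0, 157.4]
force: [-0.1, 0.5, -2.5]
opening: 0.0639
grip_force: 46.1
```

Call:
move_arm(fingers=[50,50,50,50], xyz=[[0,0,1.5],[0,0,1.5],[0,0,0],[0,0,0]], rotation=[[0,0,0],[0,0,0],[0,0,0],[0,0,0]])

```text
t: 39.48
tcp_pos: [0.6023, 0.3237, 0.1445]
tcp_rot: [-180.0, -0.0, 157.4]
force: [0.2, -0.2, -1.5]
opening: 0.0639
grip_force: 46.1
```

Call:
move_arm(fingers=[50,50,50,50], xyz=[[0,0,1],[0,0,1],[0,0,0],[0,0,0]], rotation=[[0,0,0],[0,0,0],[0,0,0],[0,0,0]])

```text
t: 39.82
tcp_pos: [0.6023, 0.3237, 0.1425]
tcp_rot: [-180.0, -0.0, 157.4]
force: [0.6, -0.5, -2.7]
opening: 0.0639
grip_force: 46.1
```

Call:
move_arm(fingers=[50,50,50,50], xyz=[[0,0,1],[0,0,1],[0,0,0],[0,0,0]], rotation=[[0,0,0],[0,0,0],[0,0,0],[0,0,0]])

```text
t: 40.15
tcp_pos: [0.6024, 0.3238, 0.1409]
tcp_rot: [180.0, 0.0, 157.4]
force: [-1.7, -1.2, 3.9]
opening: 0.0638
grip_force: 46.6
```

Call:
move_arm(fingers=[50,50,50], xyz=[[0,0,1],[0,0,0],[0,0,0]], rotation=[[0,0,0],[0,0,0],[0,0,0]])

```text
t: 40.4
tcp_pos: [0.6024, 0.3238, 0.1404]
tcp_rot: [180.0, 0.0, 157.4]
force: [-2.7, -1.4, 9.9]
opening: 0.0638
grip_force: 47.0
```

Call:
move_arm(fingers=[50,50,50], xyz=[[0,0,1],[0,0,0],[0,0,0]], rotation=[[0,0,0],[0,0,0],[0,0,0]])

```text
t: 40.65
tcp_pos: [0.6024, 0.3238, 0.1395]
tcp_rot: [179.9, 0.0, 157.4]
force: [-4.1, -2.4, 9.7]
opening: 0.064
grip_force: 47.0
```

Contact on the peg; release and retreat up.

Call:
move_arm(fingers=[70,85,85,85,85,85], xyz=[[0,0,-1],[0,0,0],[0,0,0],[0,0,0],[0,0,0],[0,0,0]], rotation=[[0,0,0],[0,0,0],[0,0,0],[0,0,0],[0,0,0],[0,0,0]])

```text
t: 41.15
tcp_pos: [0.6023, 0.3237, 0.1394]
tcp_rot: [-180.0, -0.0, 157.4]
force: [-0.6, 0.4, -0.5]
opening: 0.0851
grip_force: 0.0
```

Call:
move_arm(fingers=[85,85,85,85,85,85,85], xyz=[[0,0,-15],[0,0,-35],[0,0,-35],[0,0,-35],[0,0,-15],[0,0,0],[0,0,0]], rotation=[[0,0,0],[0,0,0],[0,0,0],[0,0,0],[0,0,0],[0,0,0],[0,0,0]])

```text
t: 41.73
tcp_pos: [0.6027, 0.3239, 0.2748]
tcp_rot: [179.9, 0.1, 157.4]
force: [0.2, 0.8, -1.3]
opening: 0.0849
grip_force: 0.0
```

```bash
python3 go.py .474 -.2915 .2 178
```

```text
t 41.73 tcp [602.7 323.9 274.8] [179.9   0.1 157.4] q1,q6 [21. 44.] F [ 0.2  0.8 -1.3] op 84.9 grip 0
rot rz total -0.359 (rows 2.9); shift after rot mm [ 107.11 -619.51   74.8 ]
```

Call:
move_arm(fingers=[85,85,85,85,85,85,85,85], xyz=[[0,0,0],[0,0,0],[0,0,0],[5,-30,0],[6,-38,0],[6,-38,0],[6,-38,0],[6,-38,0]], rotation=[[0,0,-0.12],[0,0,-0.12],[0,0,-0.12],[0,0,0],[0,0,0],[0,0,0],[0,0,0],[0,0,0]])

```text
t: 42.4
tcp_pos: [0.5658, 0.1413, 0.2729]
tcp_rot: [-180.0, -0.1, 178.1]
force: [1.3, 0.9, 0.2]
opening: 0.0849
grip_force: 0.0
```

Call:
move_arm(fingers=[85,85,85,85,85,85,85,85], xyz=[[7,-38,0],[7,-38,0],[7,-38,0],[7,-38,0],[7,-38,0],[7,-38,0],[7,-38,5],[7,-38,10]], rotation=[[0,0,0],[0,0,0],[0,0,0],[0,0,0],[0,0,0],[0,0,0],[0,0,0],[0,0,0]])

```text
t: 43.07
tcp_pos: [0.4999, -0.1607, 0.2588]
tcp_rot: [180.0, -0.0, 178.1]
force: [0.7, 0.1, -0.0]
opening: 0.0848
grip_force: 0.0
```

Call:
move_arm(fingers=[85,85,85,85,85,85], xyz=[[7,-38,15],[7,-38,15],[7,-30,15],[5,-12,15],[0,0,0],[0,0,0]], rotation=[[0,0,0],[0,0,0],[0,0,0],[0,0,0],[0,0,0],[0,0,0]])

```text
t: 43.57
tcp_pos: [0.4699, -0.2758, 0.1981]
tcp_rot: [179.9, -0.1, 178.0]
force: [-0.1, 0.1, 0.1]
opening: 0.0847
grip_force: 0.0
```

```bash
python3 - <<'E'
from h import *
from go import plan
c=calibration('wrist');g=gray(capture('wrist'))
r=fitrim([(c,g)],(.474,-.2915,.088),.088);print(r[0].round(4)*1e3,r[1]);plan(r[0][0],r[0][1],.038,178)
E
```

```text
[ 473.9 -292.4   88. ] 61.188655853271484
t 43.62 tcp [ 470.6 -275.4  199.1] [179.9  -0.1 178. ] q1,q6 [-39. -37.] F [0.8 0.6 1.1] op 85.1 grip 0
rot rz total 0.001 (rows 0.0); shift after rot mm [ -3.92 -16.88 161.09]
```

Call:
move_arm(fingers=[85,85,85,85,85,85,85,85], xyz=[[-3,-17,10],[0,0,20],[0,0,35],[0,0,35],[0,0,30],[0,0,20],[0,0,11],[0,0,0]], rotation=[[0,0,0],[0,0,0],[0,0,0],[0,0,0],[0,0,0],[0,0,0],[0,0,0],[0,0,0]])

```text
t: 44.28
tcp_pos: [0.473, -0.2919, 0.0365]
tcp_rot: [179.9, -0.1, 178.1]
force: [-0.1, -0.5, 0.3]
opening: 0.0851
grip_force: 0.0
```

```bash
python3 go.py .474 -.292 .038 178
```

```text
t 44.28 tcp [ 473.  -291.9   36.5] [179.9  -0.1 178.1] q1,q6 [-40. -38.] F [-0.1 -0.5  0.3] op 85.1 grip 0
rot rz total 0.003 (rows 0.0); shift after rot mm [-1.   -0.04 -1.52]
```

Call:
move_arm(fingers=[50,50,50,50,50,50], xyz=[[0,0,0],[0,0,0],[0,0,0],[0,0,0],[0,0,0],[0,0,0]], rotation=[[0,0,0],[0,0,0],[0,0,0],[0,0,0],[0,0,0],[0,0,0]])

```text
t: 44.78
tcp_pos: [0.4743, -0.2935, 0.0399]
tcp_rot: [-179.9, 0.1, 178.1]
force: [0.1, 3.3, 8.2]
opening: 0.0641
grip_force: 44.6
```

Call:
move_arm(fingers=[50,50,50,50,50,50,50,50], xyz=[[0,0,-10],[0,0,-30],[0,0,-35],[0,0,-35],[0,0,-35],[0,0,-20],[0,0,0],[0,0,0]], rotation=[[0,0,0],[0,0,0],[0,0,0],[0,0,0],[0,0,0],[0,0,0],[0,0,0],[0,0,0]])

```text
t: 45.45
tcp_pos: [0.4737, -0.2936, 0.2049]
tcp_rot: [-179.9, 0.1, 178.1]
force: [-0.8, -0.1, -2.9]
opening: 0.0642
grip_force: 45.5
```

```bash
python3 go.py .56 .03 .21 178; python3 -c "
from h import *
held()"
```

```text
t 45.45 tcp [ 473.7 -293.6  204.9] [-179.9    0.1  178.1] q1,q6 [-40. -38.] F [-0.8 -0.1 -2.9] op 64.2 grip 46
rot rz total 0.001 (rows 0.0); shift after rot mm [-74.97 326.41  -5.07]
held h 0.045 [107.78  -1.    -1.  ]
held h 0.049 [105.65  -0.5   -1.  ]
held h 0.053000000000000005 [93.34  0.5  -1.  ]
```

Call:
move_arm(fingers=[50,50,50,50,50,50,50,50], xyz=[[-5,26,0],[-9,37,0],[-9,37,0],[-9,37,0],[-9,37,0],[-9,37,0],[-9,37,0],[-9,37,0]], rotation=[[0,0,0],[0,0,0],[0,0,0],[0,0,0],[0,0,0],[0,0,0],[0,0,0],[0,0,0]])

```text
t: 46.17
tcp_pos: [0.5503, -0.0087, 0.2022]
tcp_rot: [180.0, -0.1, 178.1]
force: [1.0, -0.6, -2.3]
opening: 0.0638
grip_force: 45.6
```

Call:
move_arm(fingers=[50,50,50,50,50,50,50,50], xyz=[[-7,30,0],[0,10,0],[0,0,0],[0,0,0],[0,0,0],[0,0,0],[0,0,0],[0,0,0]], rotation=[[0,0,0],[0,0,0],[0,0,-0.117],[0,0,-0.117],[0,0,-0.117],[0,0,-0.117],[0,0,-0.117],[0,0,-0.117]])

```text
t: 46.83
tcp_pos: [0.5585, 0.0288, 0.2022]
tcp_rot: [179.9, -0.1, -141.4]
force: [-0.2, -0.2, -3.1]
opening: 0.0639
grip_force: 45.7
```

Call:
move_arm(fingers=[50,50,50,50,50,50,50,50], xyz=[[0,0,0],[0,0,0],[0,0,0],[0,0,0],[0,0,0],[0,0,0],[0,0,0],[0,0,0]], rotation=[[0,0,-0.117],[0,0,-0.117],[0,0,-0.117],[0,0,-0.117],[0,0,-0.117],[0,0,-0.117],[0,0,-0.117],[0,0,-0.117]])

```text
t: 47.5
tcp_pos: [0.5585, 0.0288, 0.2022]
tcp_rot: [179.9, 0.0, -87.8]
force: [-1.6, -0.5, -2.6]
opening: 0.0637
grip_force: 45.7
```

Call:
move_arm(fingers=[50,50,50,50,50,50,50,50], xyz=[[0,0,0],[0,0,0],[0,0,0],[0,0,0],[0,0,0],[0,0,0],[0,0,0],[0,0,0]], rotation=[[0,0,-0.117],[0,0,-0.117],[0,0,-0.117],[0,0,-0.117],[0,0,-0.117],[0,0,-0.117],[0,0,-0.117],[0,0,0]])

```text
t: 48.17
tcp_pos: [0.5585, 0.0288, 0.2023]
tcp_rot: [179.9, 0.1, -40.8]
force: [0.3, 0.5, -1.7]
opening: 0.0642
grip_force: 45.7
```

```bash
python3 go.py .6371 .245 .18 -22.5
```

```text
t 48.17 tcp [558.5  28.8 202.3] [179.9   0.1 -40.8] q1,q6 [  -5. -145.] F [ 0.3  0.5 -1.7] op 64.2 grip 46
rot rz total -0.320 (rows 2.6); shift after rot mm [ -10.16 -229.8    22.29]
```

Call:
move_arm(fingers=[50,50,50,50,50,50,50,50], xyz=[[0,0,0],[0,0,0],[0,0,0],[-1,-26,0],[-2,-35,0],[-2,-35,0],[-2,-35,0],[-2,-35,0]], rotation=[[0,0,-0.107],[0,0,-0.107],[0,0,-0.106],[0,0,0],[0,0,0],[0,0,0],[0,0,0],[0,0,0]])

```text
t: 48.83
tcp_pos: [0.6153, 0.1868, 0.2026]
tcp_rot: [179.9, 0.1, -23.1]
force: [1.5, -0.7, -1.9]
opening: 0.064
grip_force: 45.8
```

Call:
move_arm(fingers=[50,50,50,50,50], xyz=[[-1,-30,5],[0,-25,10],[0,0,5],[0,0,0],[0,0,0]], rotation=[[0,0,0],[0,0,0],[0,0,0],[0,0,0],[0,0,0]])

```text
t: 49.25
tcp_pos: [0.6353, 0.236, 0.1827]
tcp_rot: [179.9, 0.1, -23.0]
force: [0.6, -0.0, -2.6]
opening: 0.0642
grip_force: 45.9
```

```bash
cat > pk.py <<'E'
from h import *
from go import plan
c=calibration('wrist');im=capture('wrist');g=cv2.cvtColor(im,cv2.COLOR_RGB2GRAY).astype(np.float32)
d=np.array([.383,.924]);n=np.array([-.924,.383])
for st in(5,15,25,35):
    b=np.array([.704,.288])-d*st/1e3; z=.165+st/1e3*np.tan(np.radians(15))
    L=np.arange(-15,15.1,1);P=proj(c,np.c_[b+np.outer(L/1e3,n),0*L+z]);print(st,P[15].round(),samp(g,P).round().astype(int))
plan(.6371,.245,.164,-22.5)
E
python3 pk.py
```

```text
5 [164. 209.] [ 88  83  78  70  64  99  99 100  98  99  99 113 160 176 183 185 184 181
 182 178 166 139 102 100  99 100 100 100 100  96  78]
15 [184. 210.] [ 99  98  97  98  98  98  97  98  98  97  97 112 162 177 183 186 184 182
 182 178 165 138  97  98  97  96  97  97  97  97  97]
25 [204. 211.] [103 104 104 103 103 103 103 104 104 104 103 115 162 177 184 185 185 182
 173 144 139 122 102 102 101 101 102 101 102 102 101]
35 [226. 212.] [ 94  93  93  93  93  93  93  93  92  93  93 101 126 133 138 140 141 140
 143 142 137 122  94  96  98  97  94  96  96  94  94]
t 49.3 tcp [635.5 235.7 183.4] [180.   0. -23.] q1,q6 [  13. -144.] F [ 0.2 -0.9 -1.9] op 64.1 grip 46
rot rz total -0.008 (rows 0.1); shift after rot mm [-2.07 -9.23 19.44]
```

Call:
move_arm(fingers=[50,50,50,50,50,50], xyz=[[-3,0,8],[0,-5,9],[0,0,0],[0,0,0],[0,0,0],[0,0,0]], rotation=[[0,0,-0.008],[0,0,0],[0,0,0],[0,0,0],[0,0,0],[0,0,0]])

```text
t: 49.8
tcp_pos: [0.6352, 0.2422, 0.167]
tcp_rot: [-180.0, -0.0, -22.4]
force: [1.1, 0.6, -1.9]
opening: 0.0639
grip_force: 45.9
```

```bash
python3 go.py .6596 .3010 .156 -22.5
```

```text
t 49.8 tcp [635.2 242.2 167. ] [-180.    -0.   -22.4] q1,q6 [  14. -144.] F [ 1.1  0.6 -1.9] op 63.9 grip 46
rot rz total 0.002 (rows 0.0); shift after rot mm [  0.05 -63.69  11.  ]
```

Call:
move_arm(fingers=[50,50,50,50,50,50,50], xyz=[[0,-14,2],[0,-16,2],[0,-14,2],[0,-10,2],[0,-8,2],[0,0,0],[0,0,0]], rotation=[[0,0,0],[0,0,0],[0,0,0],[0,0,0],[0,0,0],[0,0,0],[0,0,0]])

```text
t: 50.38
tcp_pos: [0.6585, 0.2996, 0.1563]
tcp_rot: [180.0, 0.0, -22.4]
force: [0.9, -0.4, -1.3]
opening: 0.0638
grip_force: 45.9
```

Call:
move_arm(fingers=[50,50,50,50,50,50], xyz=[[0,0,4],[0,0,4],[0,0,2],[0,0,2],[0,0,0],[0,0,0]], rotation=[[0,0,0],[0,0,0],[0,0,0],[0,0,0],[0,0,0],[0,0,0]])

```text
t: 50.88
tcp_pos: [0.6585, 0.2995, 0.1445]
tcp_rot: [180.0, 0.0, -22.4]
force: [0.1, -0.0, -1.7]
opening: 0.064
grip_force: 45.9
```

```bash
python3 go.py .6596 .3010 .14 -22.5
```

```text
t 50.88 tcp [658.5 299.5 144.5] [180.    0.  -22.4] q1,q6 [  18. -140.] F [ 0.1 -0.  -1.7] op 64.0 grip 46
rot rz total 0.002 (rows 0.0); shift after rot mm [ 0.44 -1.78  4.5 ]
```

Call:
move_arm(fingers=[50,50,50,50], xyz=[[0,0,1.5],[0,0,1.5],[0,0,0],[0,0,0]], rotation=[[0,0,0],[0,0,0],[0,0,0],[0,0,0]])

```text
t: 51.22
tcp_pos: [0.6588, 0.2997, 0.142]
tcp_rot: [-180.0, -0.0, -22.4]
force: [-0.7, -0.7, 2.3]
opening: 0.064
grip_force: 46.2
```

Call:
move_arm(fingers=[50,50,50], xyz=[[0,0,1],[0,0,0],[0,0,0]], rotation=[[0,0,0],[0,0,0],[0,0,0]])

```text
t: 51.47
tcp_pos: [0.6589, 0.2997, 0.1414]
tcp_rot: [-180.0, -0.1, -22.4]
force: [-1.9, -0.3, 7.4]
opening: 0.0638
grip_force: 46.4
```

Call:
move_arm(fingers=[50,50,50], xyz=[[0,0,1],[0,0,0],[0,0,0]], rotation=[[0,0,0],[0,0,0],[0,0,0]])

```text
t: 51.72
tcp_pos: [0.659, 0.2998, 0.1406]
tcp_rot: [-179.9, -0.1, -22.4]
force: [-2.4, -1.7, 9.1]
opening: 0.0638
grip_force: 46.1
```

Contact; release, retreat up, wait a few seconds, then view.

Call:
move_arm(fingers=[70,85,85,85,85,85], xyz=[[0,0,-1],[0,0,0],[0,0,0],[0,0,0],[0,0,0],[0,0,0]], rotation=[[0,0,0],[0,0,0],[0,0,0],[0,0,0],[0,0,0],[0,0,0]])

```text
t: 52.22
tcp_pos: [0.6585, 0.2997, 0.1404]
tcp_rot: [180.0, 0.0, -22.4]
force: [-0.7, -0.0, -0.1]
opening: 0.0846
grip_force: 0.0
```

Call:
move_arm(fingers=[85,85,85,85,85,85,85], xyz=[[0,0,-15],[0,0,-35],[0,0,-35],[0,0,-35],[0,0,-30],[0,0,-20],[0,0,0]], rotation=[[0,0,0],[0,0,0],[0,0,0],[0,0,0],[0,0,0],[0,0,0],[0,0,0]])

```text
t: 52.8
tcp_pos: [0.6592, 0.2999, 0.3148]
tcp_rot: [-179.8, -0.3, -22.4]
force: [0.5, -0.4, -0.2]
opening: 0.085
grip_force: 0.0
```

Call:
move_arm(fingers=[85,85,85,85,85,85,85,85], xyz=[[0,20,0],[0,35,0],[0,35,0],[0,35,0],[0,35,0],[0,35,0],[0,30,0],[0,0,0]], rotation=[[0,0,0],[0,0,0],[0,0,0],[0,0,0],[0,0,0],[0,0,0],[0,0,0],[0,0,0]])

```text
t: 53.47
tcp_pos: [0.5711, 0.0879, 0.3108]
tcp_rot: [179.9, -0.0, -22.5]
force: [-0.3, -0.3, -0.3]
opening: 0.085
grip_force: 0.0
```

```bash
python3 - <<'E'
from h import *
D={}
for k in range(2):
    for n in('side','scene'):
        D[n,k]=(calibration(n),capture(n),read_state()['t'])
pickle.dump(D,open('k5.pkl','wb'))
a=D['scene',1][1][200:410,330:550];b=D['side',1][1][70:280,150:370]
cv2.imwrite('pics/end.png',np.hstack([cv2.resize(x,(400,382),interpolation=cv2.INTER_CUBIC) for x in(a,b)])[:,:,::-1])
for n in('side','scene'): print(n,'motion',np.abs(D[n,0][1].astype(int)-D[n,1][1])[200 if n=='scene' else 70:,].max(2).__gt__(40).sum())
E
```

```text
side motion 680
scene motion 1510
```

View pics/end.png

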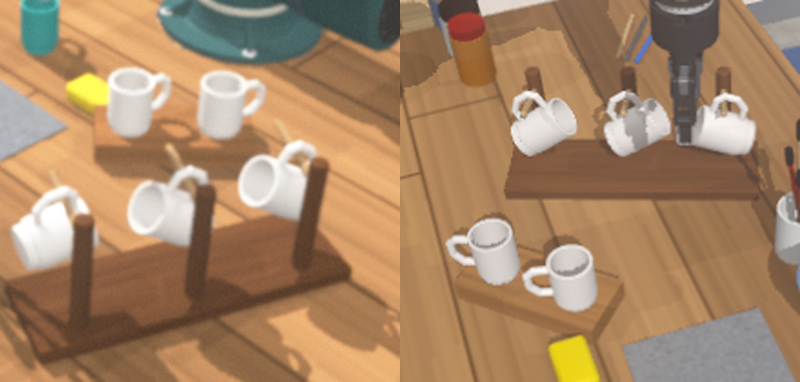

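Call:
move_arm(fingers=[85,85,85,85,85,85,85,85], xyz=[[0,20,0],[0,20,0],[0,20,0],[0,0,0],[0,0,0],[0,0,0],[0,0,0],[0,0,0]], rotation=[[0,0,0],[0,0,0],[0,0,0],[0,0,0],[0,0,0],[0,0,0],[0,0,0],[0,0,0]])

```text
t: 54.33
tcp_pos: [0.5504, 0.037, 0.3103]
tcp_rot: [-180.0, 0.0, -22.3]
force: [0.2, 0.6, -0.5]
opening: 0.0849
grip_force: 0.0
```

```bash
python3 - <<'E'
from h import *
P=None
for k in range(100):
    I=capture('scene')
    if k%10<1 or k%10==4:
        J=cv2.GaussianBlur(I,(3,3),0)[240:400,320:530].astype(int)
        if P is not None: print(round(read_state()['t'],2),(np.abs(J-P).max(2)>25).sum(),end=' | ')
        P=J
E
```

```text
54.58 976 | 54.88 1315 | 55.08 1428 | 55.38 1606 | 55.58 1603 | 55.88 1691 | 56.08 1586 | 56.38 1556 | 56.58 1373 | 56.88 1240 | 57.08 944 | 57.38 691 | 57.58 328 | 57.88 114 | 58.08 451 | 58.38 701 | 58.58 778 | 58.88 927 | 59.08 901 |
```

Call:
move_arm(fingers=[85,85,85,85,85,85,85,85], xyz=[[0,0,0],[0,0,0],[0,0,0],[0,0,0],[0,0,0],[0,0,0],[0,0,0],[0,0,0]], rotation=[[0,0,0],[0,0,0],[0,0,0],[0,0,0],[0,0,0],[0,0,0],[0,0,0],[0,0,0]])

```text
t: 60.0
tcp_pos: [0.5501, 0.0361, 0.3105]
tcp_rot: [-180.0, -0.0, -22.4]
force: [-0.3, -0.0, 0.4]
opening: 0.0845
grip_force: 0.0
```

Call:
move_arm(fingers=[85,85,85,85,85,85,85,85], xyz=[[0,0,0],[0,0,0],[0,0,0],[0,0,0],[0,0,0],[0,0,0],[0,0,0],[0,0,0]], rotation=[[0,0,0],[0,0,0],[0,0,0],[0,0,0],[0,0,0],[0,0,0],[0,0,0],[0,0,0]])

```text
t: 60.67
tcp_pos: [0.5501, 0.0362, 0.3106]
tcp_rot: [-180.0, -0.0, -22.4]
force: [-0.0, 0.4, -0.5]
opening: 0.0852
grip_force: 0.0
```

Call:
move_arm(fingers=[85,85,85,85,85,85,85,85], xyz=[[0,0,0],[0,0,0],[0,0,0],[0,0,0],[0,0,0],[0,0,0],[0,0,0],[0,0,0]], rotation=[[0,0,0],[0,0,0],[0,0,0],[0,0,0],[0,0,0],[0,0,0],[0,0,0],[0,0,0]])

```text
t: 61.33
tcp_pos: [0.5501, 0.0362, 0.3105]
tcp_rot: [-180.0, 0.0, -22.4]
force: [-0.1, 0.2, -0.0]
opening: 0.0848
grip_force: 0.0
```

Call:
move_arm(fingers=[85,85,85,85,85,85,85,85], xyz=[[0,0,0],[0,0,0],[0,0,0],[0,0,0],[0,0,0],[0,0,0],[0,0,0],[0,0,0]], rotation=[[0,0,0],[0,0,0],[0,0,0],[0,0,0],[0,0,0],[0,0,0],[0,0,0],[0,0,0]])

```text
t: 62.0
tcp_pos: [0.5501, 0.0362, 0.3105]
tcp_rot: [-180.0, 0.0, -22.4]
force: [-0.2, -0.3, -0.0]
opening: 0.085
grip_force: 0.0
```

Call:
move_arm(fingers=[85,85,85,85,85,85,85,85], xyz=[[0,0,0],[0,0,0],[0,0,0],[0,0,0],[0,0,0],[0,0,0],[0,0,0],[0,0,0]], rotation=[[0,0,0],[0,0,0],[0,0,0],[0,0,0],[0,0,0],[0,0,0],[0,0,0],[0,0,0]])

```text
t: 62.67
tcp_pos: [0.5501, 0.0361, 0.3105]
tcp_rot: [-180.0, -0.0, -22.4]
force: [-0.0, 0.1, -0.1]
opening: 0.0852
grip_force: 0.0
```

Call:
move_arm(fingers=[85,85,85,85,85,85,85,85], xyz=[[0,0,0],[0,0,0],[0,0,0],[0,0,0],[0,0,0],[0,0,0],[0,0,0],[0,0,0]], rotation=[[0,0,0],[0,0,0],[0,0,0],[0,0,0],[0,0,0],[0,0,0],[0,0,0],[0,0,0]])

```text
t: 63.33
tcp_pos: [0.5501, 0.0362, 0.3105]
tcp_rot: [-180.0, 0.0, -22.4]
force: [-0.0, -0.1, -0.3]
opening: 0.0852
grip_force: 0.0
```

Call:
move_arm(fingers=[85,85,85,85,85,85,85,85], xyz=[[0,0,0],[0,0,0],[0,0,0],[0,0,0],[0,0,0],[0,0,0],[0,0,0],[0,0,0]], rotation=[[0,0,0],[0,0,0],[0,0,0],[0,0,0],[0,0,0],[0,0,0],[0,0,0],[0,0,0]])

```text
t: 64.0
tcp_pos: [0.5501, 0.0361, 0.3105]
tcp_rot: [180.0, -0.0, -22.4]
force: [-0.8, -0.7, -1.3]
opening: 0.085
grip_force: 0.0
```

Call:
move_arm(fingers=[85,85,85,85,85,85,85,85], xyz=[[0,0,0],[0,0,0],[0,0,0],[0,0,0],[0,0,0],[0,0,0],[0,0,0],[0,0,0]], rotation=[[0,0,0],[0,0,0],[0,0,0],[0,0,0],[0,0,0],[0,0,0],[0,0,0],[0,0,0]])

```text
t: 64.67
tcp_pos: [0.5501, 0.0362, 0.3105]
tcp_rot: [-180.0, -0.0, -22.4]
force: [0.4, 0.8, 0.2]
opening: 0.0851
grip_force: 0.0
```

Call:
move_arm(fingers=[85,85,85,85,85,85,85,85], xyz=[[0,0,0],[0,0,0],[0,0,0],[0,0,0],[0,0,0],[0,0,0],[0,0,0],[0,0,0]], rotation=[[0,0,0],[0,0,0],[0,0,0],[0,0,0],[0,0,0],[0,0,0],[0,0,0],[0,0,0]])

```text
t: 65.33
tcp_pos: [0.5501, 0.0362, 0.3106]
tcp_rot: [-180.0, -0.0, -22.4]
force: [-0.8, 1.1, 1.2]
opening: 0.0849
grip_force: 0.0
```

Call:
move_arm(fingers=[85,85,85,85,85,85,85,85], xyz=[[0,0,0],[0,0,0],[0,0,0],[0,0,0],[0,0,0],[0,0,0],[0,0,0],[0,0,0]], rotation=[[0,0,0],[0,0,0],[0,0,0],[0,0,0],[0,0,0],[0,0,0],[0,0,0],[0,0,0]])

```text
t: 66.0
tcp_pos: [0.5501, 0.0361, 0.3105]
tcp_rot: [180.0, 0.0, -22.4]
force: [0.5, 0.3, 0.7]
opening: 0.0855
grip_force: 0.0
```

```bash
python3 - <<'E'
from h import *
F=[cv2.GaussianBlur(capture('scene'),(3,3),0)[240:400,320:530].astype(int) for _ in range(8)]
print(round(read_state()['t'],2),[[(np.abs(a-F[0])[:,s].max(2)>25).sum() for a in F[1:]] for s in(slice(0,60),slice(60,125),slice(125,210))])
E
```

```text
66.4 [[np.int64(0), np.int64(0), np.int64(0), np.int64(0), np.int64(0), np.int64(0), np.int64(0)], [np.int64(0), np.int64(0), np.int64(0), np.int64(0), np.int64(0), np.int64(0), np.int64(0)], [np.int64(0), np.int64(0), np.int64(0), np.int64(0), np.int64(0), np.int64(0), np.int64(0)]]
```

```bash
python3 - <<'E'
from h import *
a=pickle.load(open('k5.pkl','rb'))['side',1][1].astype(int);b=capture('side').astype(int);d=(np.abs(a-b).max(2)>40)
print('well area',d[185:260,165:285].sum(),'rack',d[115:170,200:360].sum())
I=capture('scene');h=cv2.cvtColor(I,cv2.COLOR_RGB2HSV);m=((h[...,1]<45)&(h[...,2]>140)).astype(np.uint8)[230:400,320:530]
k,l,st,ce=cv2.connectedComponentsWithStats(m);print([(s[4],(q+[320,230]).round()) for s,q in zip(st[1:],ce[1:]) if s[4]>200])
if d[185:260,165:285].sum()<60: print(finish_job())
E
```

```text
well area 0 rack 967
[(np.int32(1332), array([335., 266.])), (np.int32(902), array([403., 255.])), (np.int32(916), array([454., 256.])), (np.int32(1096), array([481., 300.])), (np.int32(1108), array([421., 314.])), (np.int32(1058), array([368., 325.]))]
the job is handed in; nothing more can be done
None
```

The job is handed in: one mug stands fully down in each well, the other three hang at rest on their own pegs, and the four bystanders were left alone; no verdict was returned.

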